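# Stand the straw tin on its weighted foot and slide it home under the serving riser

### The job

The square straw tin is lying on its side after cleaning; its two wooden caps look alike, but one end hides the foot weight. Pick the tin up by its middle until both ends are a few centimetres clear of the table, to see which end is heavy, then stand it upright with the heavy end down and slide it fully home into the empty narrow bay at the left of the wooden serving riser. Leave the other breakfast things where they are.

Things in the scene. Friction and masses are not known exactly. Their poses are not given: they have to be found in the camera images.
- tin_centre (a point): Centre of the straw tin: closed square tin of bare metal with a light wooden cap at each end, 120 mm long, 58 x 58 mm in section, sides flush over the whole length. It starts lying on a long side, its centre 29 mm above the table. x axis: along its length (see the two end points); z: up while it lies as at the start; y: across.
- straw_tin: The same tin, 0.45 kg; origin 29 mm below its centre, same axes. A 0.28 kg foot weight sits snug in one end, either end by chance: axes and looks do not tell which. It balances 25 mm from the middle towards the heavy end. Gripped across its middle and lifted, it stays level in a firm grip; eased to some 5 to 8 N it turns between the pads and the heavy end dips. Its end faces glide easily on the table.
- tin_end_a (a point): Middle of the tin's end face at x = -60 mm from its centre (heavy or light end, by chance).
- tin_end_b (a point): Middle of the tin's end face at x = +60 mm from its centre (heavy or light end, by chance).
- bay (a point): Empty narrow bay at the left of the riser: point on the table in the middle of its width and depth. x axis: into the bay, away from its open front; y: left along the riser; z up. 76 mm wide, 70 mm deep (open front at x = -35 mm, back panel at x = +35 mm). No floor of its own: the tin slides in over the table. Fully home, against the back panel: tin's centre at x = +6 mm.
- riser: Fixed wooden riser on the table at the right; origin and axes as point bay. Bays between 10 mm cheeks, 55 mm high in front: narrow one y = -38 to +38 mm, wider one y = -48 to -178 mm with sugar caddy and shaker. From x = +10 mm back to +86 mm a 14 mm board covers them, its underside 135 mm, top 149 mm above the table, with jam tubs on it: so the tin must go in under it from the front.
- sugar_caddy: Black sugar packet caddy, 52x66x71 mm, in the riser's right bay; stays where it is. Origin at the centre of its underside.
- salt_shaker: Shaker with a metal top, 44 mm across and 90 mm high, in the riser's right bay; stays where it is. Origin at the centre of its underside.
- jam_1: Jam portion tub, 37x50x16 mm, on the riser's top board over the narrow bay; stays there. Origin at the centre of its underside.
- jam_2: Jam portion tub, 37x50x16 mm, on the riser's top board; stays there. Origin at the centre of its underside.
- jam_3: Jam portion tub, 37x50x16 mm, at the right on the riser's top board; stays there. Origin at the centre of its underside.
- tongs_3: Kitchen tongs lying flat, 77x244x15 mm, on the table in front of the bun warmer, between tin and riser; stay there. Origin under their middle.
- white_mug: White mug, 90 mm across (130 mm with its handle) and 96 mm high, behind the tin; stays there. Origin at the centre of its underside.
- bun_warmer: Fixed metal bun warmer with plates on top, an obstacle at the back between tin and riser: 300 mm deep, 340 mm wide, 225 mm high (257 mm with the plates), its front bar handle stands out to 0.17 m before its origin, 160 mm up. Origin at the centre of its underside; x axis to its back.

How it is judged (in metres and radians):
On the way:
1. the tin is held by its middle (within 32 mm of its centre) and lifted clear of the table, both end faces' middles at least 12 mm higher than they lay (height (world z) of each of tin_end_a, tin_end_b above 0.041 m and distance between the grasp point and tin_centre below 0.032 m), for 0.2 s.
At the end, for the whole second after the job is handed in: The tin stands on the table in the narrow bay of the riser, upright within 5 degrees, heavy end down, fully in (its front face no more than about 2 mm in front of the cheeks' front edges), released and at rest ((angle between tin_centre's own x axis and vertical below 0.09 rad or angle between tin_centre's own x axis and vertical above 3.05159 rad) and height (world z) of foot_weight_c0 below 0.04 m and height (world z) of tin_centre between 0.055 and 0.065 m and x of tin_centre in the frame of bay between -0.008 and 0.015 m and y of tin_centre in the frame of bay between -0.015 and 0.015 m and linear speed of straw_tin below 0.02 m/s); the robot touches nothing.
It fails at once if another breakfast thing (sugar caddy, shaker, jam tub, tongs, mug) is shifted by more than 25 mm (distance of any of sugar_caddy, salt_shaker, jam_1, jam_2, jam_3, tongs_3, white_mug from where it was at the start of the episode above 0.025 m).
It also fails if it takes over 72 s, if anything falls off the work surface, if the arm or the gripper's body presses on something with over 40 N, if the wrist force passes 120 N, or if a joint passes its speed limit or range.

### The arm

A 6-joint arm with a two-finger parallel gripper is mounted at the origin on a cart in front of the work surface, level with it; the furniture and walls round the work are solid. World frame = base frame: x ahead of the robot, y to its left, z up, the work surface at z = 0. Lengths are in mm, angles in rad, forces in N, time in s.
With the tool pointing down it reaches from about 300 to 850 mm from the base axis. Payload 4.2 kg.
Tool frame: the origin (TCP) lies between the finger pads; the fingertips stand 19 mm ahead of it and the grasp point (between the pads) is the TCP; z points along the fingers, y is the direction in which the jaws open and shut (so a half turn about z gives the same grasp; the last joint's range is limited). The gripper opens to 91 mm and grips with 3 to 60 N. Pads are 32 mm wide; open, the fingers measure 118 mm over their backs; the gripper's body (76 mm by 178 mm) begins 60 mm behind the grasp point.
Start: joints at [1.194, 0.32, 1.565, -0, 1.257, -0.02], TCP at [200.837, 538.8, 232.976] pointing down, gripper open.
Joint ranges: [-3.11, 3.11], [-0.84, 2.01], [0.21, 2.61], [-1.34, 4.49], [0.05, 2.63], [-2.56, 2.56]. Speed limits (rad/s): [2.57, 2.57, 3.14, 3.14, 3.14, 3.14].

### API

Orientations are given as [roll, pitch, yaw] about the fixed x, y, z axes, in that order (R = Rz(yaw) Ry(pitch) Rx(roll)).
In Python, from workcell import r gives the robot as it stands.
- The arm moves only by the tool carry_out, never from a script. Its argument "targets" is text: rows parted by semicolons, each of 7 numbers parted by spaces: the gripper command: -1 is fully open, 1 is shut, values between are in proportion, then the shift along the tool's x, y, z in mm, then the turn, a rotation vector about the tool's x, y, z in degrees. A call has 1 to 12 rows; each row is the pose to reach, as a shift and turn from the pose commanded when the call began, along the tool's axes at that moment; what a row does not reach only later rows make up. A row lasts 1/10 s, in which the tool goes at most 50 mm and 8.59 degrees, less where a joint would pass 70% of its speed; a pose out of reach is approached as far as the arm can. A call with a gripper value outside its range is refused whole. The fingers move at their own pace and stop on an object; the grip force is fixed at half the most. Time passes only in rows, so rows that repeat a pose let the fingers close. It gives the time, the measured TCP pose, the force and the opening at its end, in the units of the state.
- r.state(): the state, without advancing time (a new reading comes with each control period).
- r.read_camera(name): name is "scene" or "top"; returns a dict with "pixels" (420x560x3 uint8, red, green, blue), "fx", "fy", "cx", "cy" (pixels), "k1" (the pictures are not rectified: a ray, as slopes to the right and down, at radius r is drawn at 1 + k1 r^2 times it, then the intrinsics apply), "position" and "rotation" of the camera in the world. Camera axes: x right, y down, z forward; pixel columns grow to the right and rows downward; lengths in mm; the calibration is good to about 2 mm. A picture is of the moment at which its call begins. There is no depth.
- r.close_job(): hands the job in, once; it reports no verdict.
The state is a dict: "clock": time; "qpos": joint angles; "joint_vel": joint speeds; "tau": joint torques, N m; "position": TCP position; "orientation": TCP orientation; "contact_force": force on the tool from outside, world axes, zero at the start; "moment": the same for the moment, N m; "finger_gap": finger opening in mm.
Only numpy, scipy, OpenCV 4.12 (cv2) and the standard library are available. Lean on these libraries where they do the work, as an engineer would, in place of code of your own. Each camera call takes 0.05 s, during which the arm holds its last target.

## Working session

There is one attempt and no reset: what is moved stays moved. The work goes in short steps, Python scripts to look and compute and a tool call to move; the robot and the scene stay as the last step left them, time stands still between calls to the robot, and variables do not carry over. Pictures are saved under pics/ and viewed, and the job is handed in when it is done.

Besides the shell and the picture viewer there is one more tool, called after "Emit:" as a command line: name --argument value ..., lists and objects as JSON in quotes. carry_out: Moves the arm, as the interface text tells. Its arguments: {"type":"object","properties":{"targets":{"type":"string"}},"required":["targets"]}

```bash
mkdir -p pics; ls
cat > h.py <<'E'
import numpy as np, cv2
from workcell import r
def snap(n,tag):
    c=r.read_camera(n); cv2.imwrite(f'pics/{tag}.png',c['pixels'][:,:,::-1]); 
    np.savez(f'{tag}.npz',**{k:np.array(v) for k,v in c.items()}); return c
def ray(c,u,v):
    xd=(u-c['cx'])/c['fx']; yd=(v-c['cy'])/c['fy']; x,y=xd,yd
    for _ in range(30):
        f=1+c['k1']*(x*x+y*y); x,y=xd/f,yd/f
    R=np.array(c['rotation']); return np.array(c['position']),R@np.array([x,y,1.])
def onz(c,u,v,z):
    p,d=ray(c,u,v); return p+d*(z-p[2])/d[2]
def proj(c,P):
    q=np.array(c['rotation']).T@(np.array(P)-np.array(c['position'])); x,y=q[0]/q[2],q[1]/q[2]
    f=1+c['k1']*(x*x+y*y); return c['cx']+c['fx']*x*f, c['cy']+c['fy']*y*f
E
python3 - <<'E'
from h import *
for n in('scene','top'):
    c=snap(n,n+'0'); print({k:v for k,v in c.items() if k!='pixels'})
print(r.state())
E
```

```text
pics
{'fx': 414.7600541402982, 'fy': 414.7600541402982, 'cx': 273.4592579547617, 'cy': 212.20774842871506, 'k1': 0.028748064175968882, 'position': array([  30.44743832, -996.98398114,  716.66734206]), 'rotation': array([-2.09867054, -0.02240627, -0.52377908])}
{'fx': 478.8413818640769, 'fy': 478.8413818640769, 'cx': 266.44632239570427, 'cy': 213.8444799362415, 'k1': -0.022617263620791552, 'position': array([ 345.05367787, -144.78644306, 1481.08664165]), 'rotation': array([-2.99104987,  0.02471902, -1.58188903])}
{'clock': 0.1, 'qpos': array([ 1.19396242e+00,  3.20243058e-01,  1.56553183e+00, -2.03373253e-05,
        1.25742890e+00, -1.99764792e-02]), 'joint_vel': array([ 0.00115088, -0.00087142, -0.00356512,  0.00035173,  0.00223629,
       -0.00037266]), 'tau': array([-9.45655620e-05, -4.13331199e+01, -2.32511687e+01,  7.28931092e-02,
        4.21202474e-02, -6.50489096e-05]), 'position': array([200.70323958, 538.38663855, 232.20546388]), 'orientation': array([-3.13998146e+00, -1.28495550e-05,  2.78474150e+00]), 'contact_force': array([ 0.55433548,  0.14512415, -0.4193953 ]), 'moment': array([-0.00033742,  0.01080287,  0.01063948]), 'finger_gap': 91.04206469712896}
```

```bash
cat >> h.py <<'E'
from scipy.spatial.transform import Rotation as Ro
_s=snap
def fix(c):
    c=dict(c); 
    if np.array(c['rotation']).shape==(3,): c['rotation']=Ro.from_euler('xyz',c['rotation']).as_matrix()
    for k in('fx','fy','cx','cy','k1'): c[k]=float(c[k])
    return c
def load(tag): return fix(np.load(f'{tag}.npz'))
def snap(n,tag): return fix(_s(n,tag))
E
python3 -c "
from h import *
for t in('scene0','top0'):
    c=load(t);print(c['rotation'].round(3));print(proj(c,[600,-100,0]),proj(c,[600,300,0]),proj(c,[200.7,538.4,232.2]))"
```

```text
[[ 0.866 -0.235  0.442]
 [-0.5   -0.446  0.742]
 [ 0.022 -0.864 -0.504]]
(np.float64(282.70505922995244), np.float64(239.8187326994351)) (np.float64(228.2853002207263), np.float64(187.64966981118357)) (np.float64(92.84143915167334), np.float64(124.59677846794591))
[[-0.011 -0.989  0.15 ]
 [-1.     0.015  0.023]
 [-0.025 -0.15  -0.988]]
(np.float64(262.9455859586616), np.float64(204.5042164808942)) (np.float64(136.58005223473248), np.float64(206.43124769625229)) (np.float64(14.906455714147285), np.float64(345.31524540474084))
```

View pics/scene0.png

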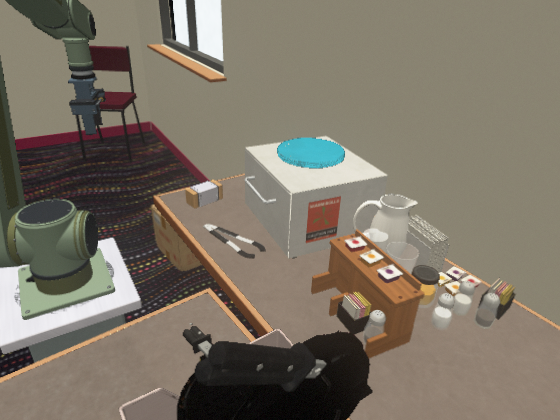

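View pics/top0.png

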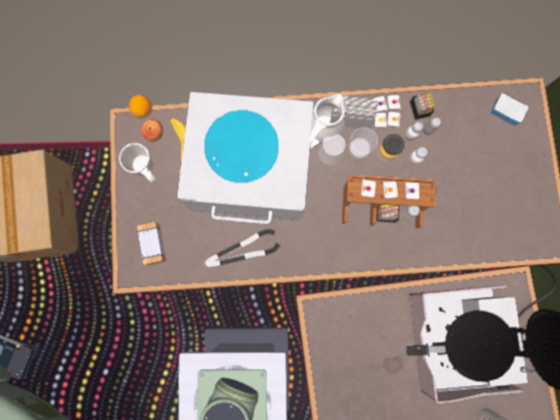

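```bash
python3 -c "
from h import *
a=cv2.imread('pics/top0.png');b=cv2.imread('pics/scene0.png')
cv2.imwrite('pics/z1.png',cv2.resize(a[130:290,110:190],None,fx=3.5,fy=3.5,interpolation=cv2.INTER_CUBIC))
cv2.imwrite('pics/z2.png',cv2.resize(a[165:240,330:445],None,fx=6,fy=6,interpolation=cv2.INTER_CUBIC))
cv2.imwrite('pics/z3.png',cv2.resize(b[225:365,300:430],None,fx=4,fy=4,interpolation=cv2.INTER_CUBIC))
cv2.imwrite('pics/z4.png',cv2.resize(b[170:220,175:235],None,fx=8,fy=8,interpolation=cv2.INTER_CUBIC))
"
```

```text
(no output)
```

View pics/z1.png

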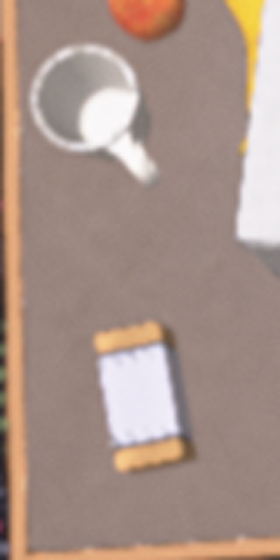

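View pics/z2.png

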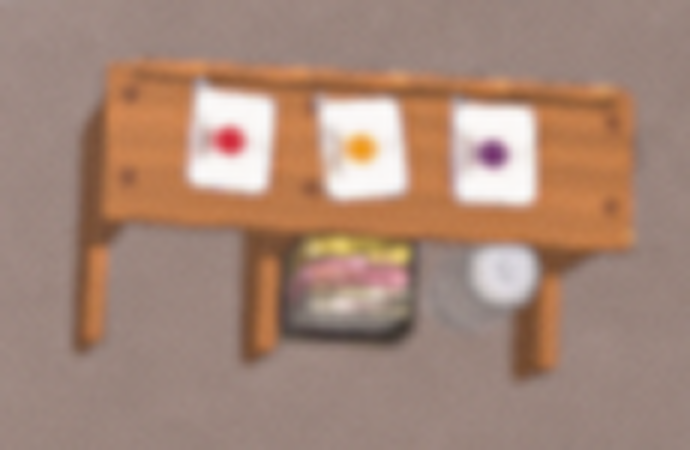

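View pics/z3.png

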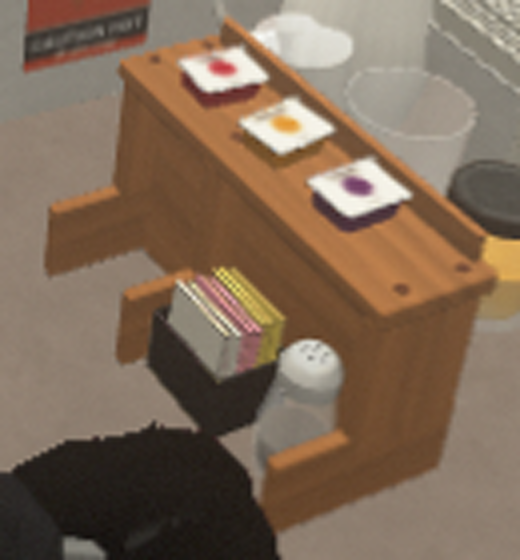

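View pics/z4.png

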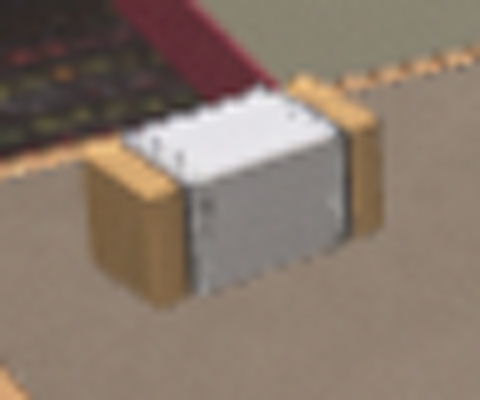

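Run:
```python
from h import *
c=load('top0'); im=c['pixels'].astype(int)
R,G,B=im[...,0],im[...,1],im[...,2]
m=(((R+G+B)>540)|((R-B)>60))&True
m=m.astype(np.uint8); mm=np.zeros_like(m); mm[215:272,128:172]=m[215:272,128:172]
ct,_=cv2.findContours(mm,0,cv2.CHAIN_APPROX_NONE); k=max(ct,key=cv2.contourArea)
print(cv2.contourArea(k),cv2.minAreaRect(k))
pts=np.array([onz(c,u,v,58)[:2] for u,v in k[:,0,:]]).astype(np.float32)
rc=cv2.minAreaRect(pts);print('tin top rect',rc); print(cv2.boxPoints(rc))
caps=mm*((R-B)>60)
n,l,s,ce=cv2.connectedComponentsWithStats(caps.astype(np.uint8))
for i in range(1,n):
    if s[i,4]>40: print('cap',s[i,4],ce[i],onz(c,*ce[i],58)[:2])
f=lambda x,y:(x/6+330-.4,y/6+165-.4)
for n_,p,z in [('lch L',(75,345),55),('lch R',(102,347),55),('mch L',(245,356),55),('mch R',(274,355),55),('rch L',(530,370),55),('rch R',(558,370),55),
  ('bFL',(104,221),149),('bFR',(633,245),149),('bBL',(110,62),149),('bBR',(633,88),149),('j1',(230,142),165)]:
    print(n_,onz(c,*f(*p),z).round(1))
s=load('scene0')
g=lambda x,y:(x/4+300-.4,y/4+225-.4)
for n_,p,z in [('lchL',(49,209),55),('mL',(122,295),55),('rR',(270,468),55),('bFL',(120,68),149),('bFR',(385,313),149),('lch bot',(48,275),0),('m bot',(120,362),0)]:
    print(n_,onz(s,*g(*p),z).round(1))
g=lambda x,y:(x/8+175-.4,y/8+170-.4)
for n_,p,z in [('tin top near-R',(375,120),58),('near L',(165,195),58),('farL',(85,155),58),('farR',(300,80),58),('b nearL',(160,305),0),('b nearR',(380,235),0)]:
    print(n_,onz(s,*g(*p),z).round(1))
```

```text
535.5 ((148.59458923339844, 239.06756591796875), (32.87979507446289, 19.563480377197266), 80.53767395019531)
tin top rect ((490.1189270019531, 243.40650939941406), (98.9570083618164, 59.145286560058594), 10.579437255859375)
[[436.052   263.39227]
 [446.911   205.25238]
 [544.18585 223.42075]
 [533.32684 281.56064]]
cap 109 [146.17431193 225.86238532] [530.06432361 251.54441115]
cap 123 [152.29268293 259.6097561 ] [428.22326754 230.44653476]
lch L [ 533.4 -338.3   55. ]
lch R [ 532.2 -351.7   55. ]
mch L [ 526.7 -422.6   55. ]
mch R [ 527.  -437.1   55. ]
rch L [ 517.6 -563.7   55. ]
rch R [ 517.4 -577.6   55. ]
bFL [ 579.5 -341.2  149. ]
bFR [ 564.4 -587.6  149. ]
bBL [ 655.9 -346.8  149. ]
bBR [ 639.4 -592.4  149. ]
j1 [ 613.1 -398.6  165. ]
lchL [ 535.3 -344.9   55. ]
mL [ 528.1 -430.5   55. ]
rR [ 516.6 -572.9   55. ]
bFL [ 578.5 -346.9  149. ]
bFR [ 565.1 -584.   149. ]
lch bot [ 538.8 -345.4    0. ]
m bot [ 532.7 -430.6    0. ]
tin top near-R [542.6 227.7  58. ]
near L [435.6 203.3  58. ]
farL [418.6 253.8  58. ]
farR [529.1 280.3  58. ]
b nearL [432.9 213.8   0. ]
b nearR [542.6 228.2   0. ]
```

```bash
cat > kin.py <<'E'
import numpy as np
from scipy.spatial.transform import Rotation as Ro
def ori(q): return Ro.from_euler('ZYZYZ',[q[0],q[1]+q[2],q[3],q[4],q[5]+np.pi/2]) if False else Ro.from_euler('z',q[0])*Ro.from_euler('y',q[1]+q[2])*Ro.from_euler('z',q[3])*Ro.from_euler('y',q[4])*Ro.from_euler('z',q[5]+np.pi/2)
def wristsol(R,q1,s):
    M=(Ro.from_euler('y',-s)*Ro.from_euler('z',-q1)*R).as_matrix()
    q5=np.arccos(M[2,2]); q4=np.arctan2(M[1,2],M[0,2]); q6=np.arctan2(M[2,1],-M[2,0])-np.pi/2
    q6=(q6+np.pi)%(2*np.pi)-np.pi
    return q4,q5,q6
E
python3 - <<'E'
from kin import *
from h import *
st=r.state(); print(ori(st['qpos']).as_euler('xyz'),st['orientation'])
a=-.06; z=np.array([np.cos(a),np.sin(a),0])
for sx in(1,-1):
    x=np.array([0,0,sx]);y=np.cross(z,x)
    R=Ro.from_matrix(np.c_[x,y,z])
    for q1 in(-.65,-.8):
        for s in(1.9,2.2,2.5): print(sx,q1,s,np.round(wristsol(R,q1,s),2))
E
```

```text
[-3.13998146e+00 -1.28495550e-05  2.78474150e+00] [-3.13998146e+00 -1.28495550e-05  2.78474150e+00]
1 -0.65 1.9 [ 2.02  0.67 -0.55]
1 -0.65 2.2 [ 2.29  0.83 -0.92]
1 -0.65 2.5 [ 2.45  1.05 -1.18]
1 -0.8 1.9 [ 1.91  0.8  -0.47]
1 -0.8 2.2 [ 2.14  0.93 -0.82]
1 -0.8 2.5 [ 2.29  1.11 -1.1 ]
-1 -0.65 1.9 [2.02 0.67 2.59]
-1 -0.65 2.2 [2.29 0.83 2.22]
-1 -0.65 2.5 [2.45 1.05 1.96]
-1 -0.8 1.9 [1.91 0.8  2.67]
-1 -0.8 2.2 [2.14 0.93 2.32]
-1 -0.8 2.5 [2.29 1.11 2.04]
```

Emit:
carry_out --targets "-1 -40 -20 0 0 0 0; -1 -80 -40 0 0 0 0; -1 -120 -60 0 0 0 -8; -1 -160 -80 0 0 0 -16; -1 -200 -100 0 0 0 -24; -1 -240 -120 0 0 0 -32"

```text
clock: 0.7
position: [382.4, 343.5, 232.7]
orientation: [-3.141, -0.0, -2.945]
contact_force: [0.6, 1.0, 0.2]
finger_gap: 91.4
```

Emit:
carry_out --targets "-1 -15 -30 30 0 0 -1; -1 -29 -60 60 0 0 -1; -1 -44 -90 90 0 0 -1; -1 -58 -120 120 0 0 -1; -1 -58 -120 120 0 0 -1; -1 -58 -120 120 0 0 -1"

```text
clock: 1.3
position: [461.2, 237.8, 112.3]
orientation: [3.142, -0.002, -2.935]
contact_force: [0.3, -0.7, 0.2]
finger_gap: 91.3
```

Run:
```python
from h import *
c=snap('top','top1'); s=snap('scene','scene1'); st=r.state(); print(st['position'],st['orientation'],st['qpos'])
a=cv2.imread('pics/top1.png');b=cv2.imread('pics/scene1.png')
o=np.hstack([cv2.resize(a[180:290,110:210],(400,440),interpolation=3),cv2.resize(b[110:220,150:250],(400,440),interpolation=3)])
cv2.imwrite('pics/z5.png',o)
```

```text
[461.59260528 239.23937646 113.81974407] [ 3.14074683e+00  1.51967269e-03 -2.93235733e+00] [ 4.55778335e-01  3.41662995e-01  1.86341383e+00  5.58565333e-04
  9.34835753e-01 -1.32458534e+00]
```

View pics/z5.png

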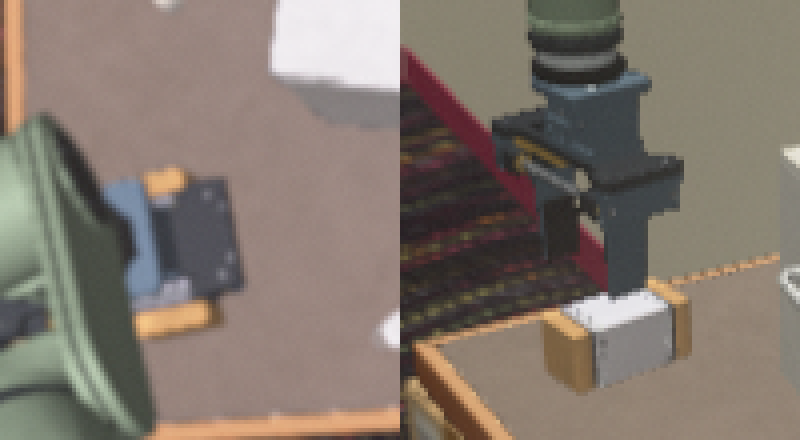

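Emit:
carry_out --targets "-1 0 0 35 0 0 0; -1 0 0 69 0 0 0; -1 0 0 69 0 0 0; 1 0 0 69 0 0 0; 1 0 0 69 0 0 0; 1 0 0 69 0 0 0; 1 0 0 69 0 0 0; 1 0 0 69 0 0 0; 1 0 0 69 0 0 0; 1 0 0 69 0 0 0"

```text
clock: 2.4
position: [461.9, 238.7, 45.0]
orientation: [3.141, 0.002, -2.933]
contact_force: [-2.1, 0.5, 5.5]
finger_gap: 57.6
```

```bash
python3 -c "
from h import *
st=r.state(); print({k:np.round(v,3) for k,v in st.items()})"
```

```text
{'clock': np.float64(2.4), 'qpos': array([ 4.550e-01,  4.300e-01,  1.941e+00,  1.000e-03,  7.690e-01,
       -1.325e+00]), 'joint_vel': array([ 0.   ,  0.   ,  0.   ,  0.   ,  0.   , -0.001]), 'tau': array([ -0.699, -36.8  , -15.054,  -0.334,  -0.185,  -0.039]), 'position': array([461.868, 238.738,  45.021]), 'orientation': array([ 3.141e+00,  2.000e-03, -2.933e+00]), 'contact_force': array([-2.072,  0.508,  5.459]), 'moment': array([ 0.223,  0.224, -0.062]), 'finger_gap': np.float64(57.635)}
```

Emit:
carry_out --targets "1 0 0 -20 0 0 0; 1 0 0 -40 0 0 0; 1 0 0 -60 0 0 0; 1 0 0 -60 0 0 0; 1 0 0 -60 0 0 0; 1 0 0 -60 0 0 0; 1 0 0 -60 0 0 0; 1 0 0 -60 0 0 0; 1 0 0 -60 0 0 0; 1 0 0 -60 0 0 0"

```text
clock: 3.4
position: [461.3, 238.3, 103.7]
orientation: [-3.142, -0.0, -2.933]
contact_force: [0.2, -0.1, -3.3]
finger_gap: 58.1
```

```bash
python3 -c "
from h import *
st=r.state(); print({k:np.round(v,3) for k,v in st.items()})
c=snap('top','top2'); s=snap('scene','scene2')
st=r.state(); print({k:np.round(v,3) for k,v in st.items()})
R=Ro.from_euler('xyz',st['orientation']).as_matrix(); print('tool moment',R.T@st['moment'],'tool force',R.T@st['contact_force'])
b=cv2.imread('pics/scene2.png')
cv2.imwrite('pics/z6.png',cv2.resize(b[90:210,140:260],(720,720)[:2],interpolation=3)[:600])
"
```

```text
{'clock': np.float64(3.4), 'qpos': array([ 0.455,  0.353,  1.876,  0.   ,  0.913, -1.325]), 'joint_vel': array([-0.   , -0.004,  0.001, -0.001,  0.003, -0.001]), 'tau': array([-2.0000e-03, -4.0947e+01, -2.0240e+01, -5.1000e-02, -9.9000e-02,
        0.0000e+00]), 'position': array([461.341, 238.285, 103.721]), 'orientation': array([-3.142, -0.   , -2.933]), 'contact_force': array([ 0.199, -0.061, -3.336]), 'moment': array([0.031, 0.207, 0.024]), 'finger_gap': np.float64(58.068)}
{'clock': np.float64(3.5), 'qpos': array([ 0.455,  0.353,  1.876,  0.   ,  0.913, -1.325]), 'joint_vel': array([ 0.003, -0.002, -0.002,  0.001,  0.001,  0.   ]), 'tau': array([-2.0000e-03, -4.0959e+01, -2.0270e+01, -5.1000e-02, -1.0300e-01,
        0.0000e+00]), 'position': array([461.378, 238.33 , 103.86 ]), 'orientation': array([ 3.142, -0.   , -2.933]), 'contact_force': array([-0.399, -0.213, -4.651]), 'moment': array([-0.008,  0.184,  0.026]), 'finger_gap': np.float64(57.962)}
tool moment [-0.02998277  0.18143787 -0.02607488] tool force [ 0.43417879 -0.12558635  4.65068565]
```

View pics/z6.png

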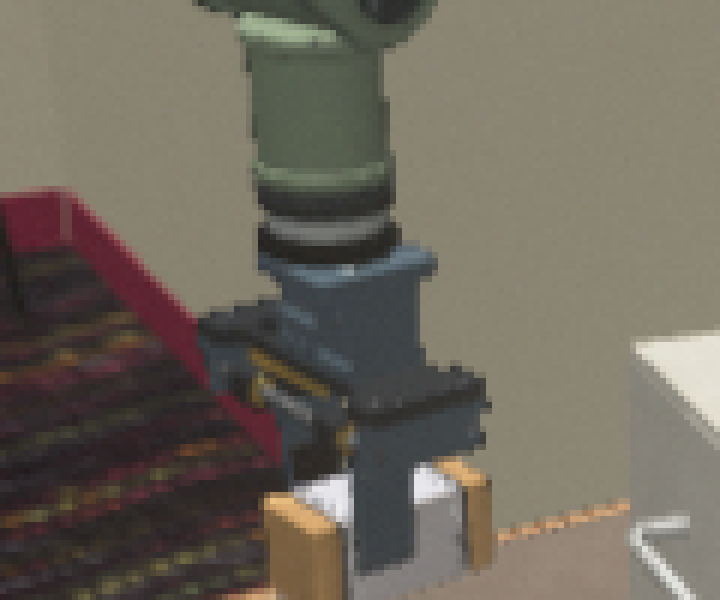

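Run:
```python
from h import *
c=load('top0')
for n,p,z in [('handle L',(213,217),160),('handle R',(270,219),160),('warmer FL',(181,207),225),('warmer FR',(300,213),225),('tongs L',(208,263),10),('tongs R',(278,248),10),('tongs top',(270,233),10),
 ('edge L',(115,291),0),('edge R',(550,263),0),('c2 edge L',(300,297),0),('c2 edge R',(530,270),0),('pan tip',(410,350),100),('pan top',(480,312),150),('white box TL',(425,292),100),('white TL',(425,292),0)]: print(n,onz(c,*p,z).round(0))
s=load('scene0')
for n,p in [('c2 corner',(210,292)),('c2 r',(262,335)),('t edge',(155,200)),('t edge r',(265,330)),('pan tip',(190,330)),('pan top',(340,335))]: print(n,onz(s,*p,0).round(0),onz(s,*p,150).round(0))
```

```text
handle L [539.  35. 160.]
handle R [ 531. -124.  160.]
warmer FL [558. 112. 225.]
warmer FR [ 537. -205.  225.]
tongs L [419.  70.  10.]
tongs R [ 462. -145.   10.]
tongs top [ 509. -121.   10.]
edge L [336. 360.   0.]
edge R [ 405. -977.    0.]
c2 edge L [ 312. -210.    0.]
c2 edge R [ 385. -914.    0.]
pan tip [ 165. -509.  100.]
pan top [ 269. -691.  150.]
white box TL [ 324. -560.  100.]
white TL [ 323. -590.    0.]
c2 corner [ 312. -216.    0.] [ 253. -380.  150.]
c2 r [ 359. -407.    0.] [ 291. -531.  150.]
t edge [329. 331.   0.] [267.  53. 150.]
t edge r [ 373. -398.    0.] [ 301. -523.  150.]
pan tip [ 223. -315.   -0.] [ 182. -457.  150.]
pan top [ 515. -493.   -0.] [ 414. -598.  150.]
```

```bash
python3 -c "
from h import *
b=cv2.imread('pics/scene0.png');a=cv2.imread('pics/top0.png')
cv2.imwrite('pics/z7.png',cv2.resize(b[260:420,100:400],None,fx=2.6,fy=2.6,interpolation=3))
cv2.imwrite('pics/z8.png',cv2.resize(a[200:420,290:560],None,fx=2.6,fy=2.6,interpolation=3))
"
```

```text
(no output)
```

View pics/z7.png

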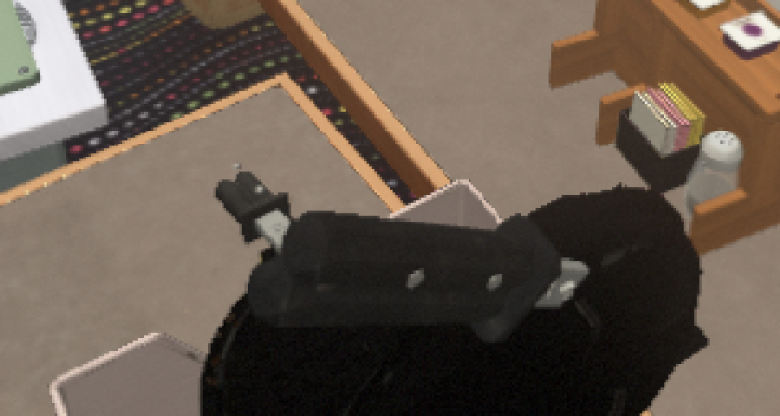

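View pics/z8.png

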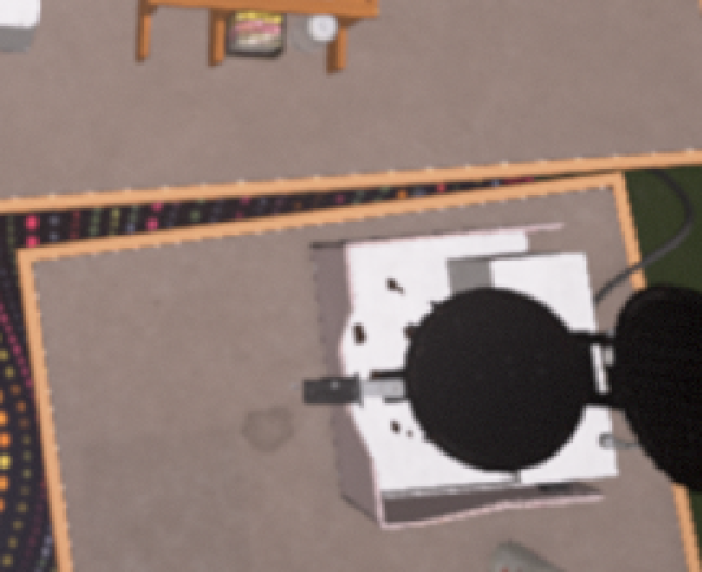

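Emit:
carry_out --targets "1 5 -5 -40 0 0 0; 1 10 -15 -80 0 0 0; 1 20 -30 -110 0 0 8; 1 32 -48 -146 0 0 16; 1 45 -66 -146 0 0 24; 1 57 -84 -146 0 0 32; 1 69 -102 -146 0 0 40; 1 80 -120 -146 0 0 48; 1 90 -138 -146 0 0 56; 1 100 -155 -146 0 0 64; 1 108 -169 -146 0 0 72; 1 108 -169 -146 0 0 80"

```text
clock: 4.7
position: [389.8, 49.1, 250.0]
orientation: [-3.141, 0.0, 1.946]
contact_force: [-0.3, -0.5, -4.2]
finger_gap: 57.7
```

Emit:
carry_out --targets "1 0 0 0 0 0 8; 1 0 0 0 0 0 16; 1 0 0 0 0 0 24; 1 0 0 0 0 0 32; 1 0 0 0 0 0 40; 1 0 0 0 0 0 48; 1 0 0 0 0 0 56; 1 0 0 0 0 0 64; 1 0 0 0 0 0 72; 1 0 0 0 0 0 80; 1 0 0 0 0 0 88; 1 0 0 0 0 0 96"

```text
clock: 5.9
position: [390.9, 50.6, 250.2]
orientation: [3.141, -0.002, 0.273]
contact_force: [0.2, 0.4, -3.9]
finger_gap: 58.0
```

Run:
```python
from h import *
from kin import *
st=r.state(); print({k:np.round(v,3) for k,v in st.items()})
```

```text
{'clock': np.float64(5.9), 'qpos': array([0.099, 0.017, 1.9  , 0.   , 1.223, 1.397]), 'joint_vel': array([-1.000e-03,  0.000e+00,  1.000e-03,  0.000e+00, -0.000e+00,
        1.382e+00]), 'tau': array([-1.0000e-03, -2.5520e+01, -2.4538e+01,  1.4000e-02,  1.0800e-01,
       -1.1490e+00]), 'position': array([390.908,  50.599, 250.161]), 'orientation': array([ 3.141e+00, -2.000e-03,  2.730e-01]), 'contact_force': array([ 0.248,  0.39 , -3.889]), 'moment': array([ 0.017, -0.088,  0.032]), 'finger_gap': np.float64(58.02)}
```

Emit:
carry_out --targets "1 0 0 0 0 8 0; 1 0 0 0 0 16 0; 1 0 0 0 0 24 0; 1 0 0 0 0 24 0; 1 0 0 0 0 24 0"

```text
clock: 6.4
position: [390.5, 50.3, 250.4]
orientation: [3.141, -0.418, 0.278]
contact_force: [1.1, 0.3, -4.8]
finger_gap: 58.1
```

```bash
cat > fit.py <<'E'
from h import *
from kin import *
from scipy.optimize import least_squares
data=[([1.19396,.320243,1.56553,0,1.25743,-.019976],[200.7,538.39,232.2]),
([.455778,.341663,1.863414,.00056,.934836,-1.324585],[461.5,239.1,113.6]),
([.455,.430,1.941,.001,.769,-1.325],[461.9,238.7,45.0]),
([.455,.353,1.876,0,.913,-1.325],[461.4,238.3,103.8]),
([.099,.017,1.9,0,1.223,1.397],[390.9,50.6,250.2])]
import os,json
if os.path.exists('extra.json'): data+=[tuple(d) for d in json.load(open('extra.json'))]
def fk(p,q):
    a1,d,h,L2,L3,off,Lt=p
    A=Ro.from_euler('z',q[0]); 
    v=np.array([a1,d,h])+Ro.from_euler('y',q[1]).apply([0,0,L2])+Ro.from_euler('y',q[1]+q[2]).apply([off,0,L3])
    return A.apply(v)+ori(q).apply([0,0,Lt])
def fit():
    f=lambda p:np.concatenate([fk(p,q)-np.array(x) for q,x in data]+[(np.array(p)-[0,11.5,300,300,300,0,200])*1e-3])
    s=least_squares(f,[0,11.5,300,300,300,0,200]); return s.x,f(s.x)
E
python3 - <<'E'
from fit import *
st=r.state(); print(np.round(st['qpos'],3),st['position'],st['orientation'],ori(st['qpos']).as_euler('xyz'))
json.dump([(st['qpos'].tolist(),st['position'].tolist())],open('extra.json','w'))
data.append((st['qpos'],st['position']))
p,e=fit(); print(p.round(1),e.round(1))
E
```

```text
[ 0.014 -0.185  2.147  0.151  0.781  1.221] [390.53700159  50.32291843 250.44950747] [ 3.14134557 -0.41793608  0.27798168] [ 3.14134557 -0.41793608  0.27798168]
[ -0.   11.4 140.3 592.6 416.7  25.1 317.7] [ 0.1 -0.  -0.1  0.2  0.1  0.2 -0.1  0.2 -0.2 -0.2  0.   0.1  0.1 -0.3
 -0.1 -0.   0.   0.1 -0.  -0.  -0.2  0.3  0.1  0.   0.1]
```

```bash
cat > ik.py <<'E'
from fit import *
P,_=fit()
LIM=np.array([[-3.11,3.11],[-.84,2.01],[.21,2.61],[-1.34,4.49],[.05,2.63],[-2.56,2.56]])
def ik(R,t,prev=None):
    a1,d,h,L2,L3,off,Lt=P
    w=np.array(t)-R.apply([0,0,Lt]); rr=np.sqrt(w[0]**2+w[1]**2-d*d)
    q1=np.arctan2(w[1],w[0])-np.arctan2(d,rr)
    x=rr-a1; z=w[2]-h; D2=x*x+z*z; L=np.hypot(L3,off); g=np.arctan2(off,L3)
    c=(D2-L2**2-L**2)/(2*L2*L)
    if abs(c)>1: return None
    b=np.arccos(c); q2=np.arctan2(x,z)-np.arctan2(L*np.sin(b),L2+L*np.cos(b)); q3=b-g
    q4,q5,q6=wristsol(R,q1,q2+q3); best=None
    for q4 in(q4,q4+2*np.pi,q4-2*np.pi):
        for k in(0,2*np.pi,-2*np.pi):
            q=np.array([q1,q2,q3,q4,q5,q6+k]); 
            cost=np.abs(q-(prev if prev is not None else LIM.mean(1))).sum()
            if best is None or cost<best[0]: best=(cost,q)
    return best[1]
def ok(q): return ((q>LIM[:,0])&(q<LIM[:,1])).all()
E
python3 - <<'E'
from ik import *
from scipy.spatial.transform import Slerp
st=r.state(); R0=Ro.from_euler('xyz',st['orientation']); p0=st['position']; q=st['qpos']
print(ik(R0,p0,q).round(3),q.round(3))
def Rf(yaw,pitch=0): # tool z fwd at yaw, x up
    z=np.array([np.cos(yaw),np.sin(yaw),0]); x=np.array([0,0,1.]); 
    return Ro.from_matrix(np.c_[x,np.cross(z,x),z])
segs=[(R0,p0,Rf(-.06),np.array([400,-200,260.])),(Rf(-.06),np.array([400,-200,260.]),Rf(-.06),np.array([440,-385,150.])),(Rf(-.06),np.array([440,-385,150.]),Rf(-.06),np.array([440,-385,80.])),(Rf(-.06),np.array([440,-385,80.]),Rf(-.06),np.array([555,-392,80.]))]
for Ra,pa,Rb,pb in segs:
    S=Slerp([0,1],Ro.concatenate([Ra,Rb]))
    for t in np.linspace(0,1,9):
        p=pa+(pb-pa)*t; q=ik(S(t),p,q); w=p-S(t).apply([0,0,P[-1]])
        print(p.round(0),q.round(2),ok(q),'wrist',w.round(0), 'tilt',(S(t).as_matrix()[2,2]).round(2))
    print()
E
```

```text
[ 0.013 -0.185  2.147  0.151  0.781  1.22 ] [ 0.014 -0.185  2.147  0.151  0.781  1.221]
[391.  50. 250.] [ 0.01 -0.18  2.15  0.15  0.78  1.22] True wrist [267.  15. 541.] tilt -0.91
[392.  19. 252.] [-0.12 -0.24  2.24  0.29  0.63  1.02] True wrist [226. -15. 521.] tilt -0.85
[393. -12. 253.] [-0.29 -0.28  2.33  0.6   0.51  0.63] True wrist [189. -44. 495.] tilt -0.76
[394. -44. 254.] [-0.49 -0.28  2.42  1.09  0.5   0.05] True wrist [157. -70. 464.] tilt -0.66
[395. -75. 255.] [-0.7  -0.24  2.51  1.51  0.63 -0.48] True wrist [130. -95. 428.] tilt -0.54
[ 396. -106.  256.] [-0.9  -0.15  2.6   1.76  0.85 -0.87] True wrist [ 108. -118.  389.] tilt -0.42
[ 398. -137.  258.] [-1.05  0.01  2.67  1.91  1.09 -1.16] False wrist [  93. -140.  347.] tilt -0.28
[ 399. -169.  259.] [-1.15  0.22  2.74  1.98  1.35 -1.42] False wrist [  84. -161.  304.] tilt -0.14
[ 400. -200.  260.] [-1.2   0.45  2.77  2.    1.61 -1.65] False wrist [  83. -181.  260.] tilt 0.0

[ 400. -200.  260.] [-1.2   0.45  2.77  2.    1.61 -1.65] False wrist [  83. -181.  260.] tilt -0.0
[ 405. -223.  246.] [-1.22  0.51  2.73  
[... 1838 characters left out ...]
lt -0.0
[ 469. -387.   80.] [-1.21  0.94  2.34  1.99  1.63 -1.69] True wrist [ 152. -368.   80.] tilt -0.0
[ 483. -388.   80.] [-1.18  0.94  2.32  2.02  1.62 -1.68] True wrist [ 166. -369.   80.] tilt -0.0
[ 498. -388.   80.] [-1.14  0.93  2.3   2.06  1.62 -1.66] True wrist [ 180. -369.   80.] tilt -0.0
[ 512. -389.   80.] [-1.11  0.93  2.29  2.09  1.61 -1.64] True wrist [ 195. -370.   80.] tilt -0.0
[ 526. -390.   80.] [-1.08  0.93  2.27  2.12  1.6  -1.62] True wrist [ 209. -371.   80.] tilt -0.0
[ 541. -391.   80.] [-1.06  0.93  2.25  2.15  1.59 -1.6 ] True wrist [ 224. -372.   80.] tilt -0.0
[ 555. -392.   80.] [-1.03  0.93  2.23  2.17  1.58 -1.58] True wrist [ 238. -373.   80.] tilt -0.0
```

```bash
cat >> ik.py <<'E'
from scipy.spatial.transform import Slerp
def Rf(yaw,tilt=90): # x up-ish, z forward; tilt from down
    return Ro.from_euler('z',yaw)*Ro.from_euler('x',np.pi)*Ro.from_euler('y',tilt,degrees=True)
def rel(R0,p0,R1,p1): return R0.inv().apply(np.array(p1)-p0), np.degrees((R0.inv()*R1).as_rotvec())
def path(R0,p0,R1,p1,q,n=8):
    S=Slerp([0,1],Ro.concatenate([R0,R1])); p0=np.array(p0,float);p1=np.array(p1,float)
    for t in np.linspace(0,1,n+1):
        p=p0+(p1-p0)*t; qn=ik(S(t),p,q); 
        if t: print(p.round(0),qn.round(2),ok(qn),'dq',np.abs(qn-q).max().round(2),'w',(p-S(t).apply([0,0,P[-1]])).round(0))
        q=qn
    return q
E
python3 - <<'E'
from ik import *
st=r.state(); R0=Ro.from_euler('xyz',st['orientation']); p0=st['position']; q=st['qpos']
print(R0.as_matrix().round(2),Rf(.278,24).as_matrix().round(2))
A=(Rf(-.06,24),[430,-300,240]);B=(Rf(-.06,90),[450,-388,160]);C=(Rf(-.06,90),[465,-388,90])
for X in((R0,p0),A),(A,B),(B,C):
    print(*[v.round(1) for v in rel(*X[0],*X[1])]); q=path(*X[0],*X[1],q)
E
```

```text
[[ 0.88  0.27  0.39]
 [ 0.25 -0.96  0.11]
 [ 0.41  0.   -0.91]] [[ 0.88  0.27  0.39]
 [ 0.25 -0.96  0.11]
 [ 0.41  0.   -0.91]]
[-57.4 347.7 -14. ] [-7.9  0.1 17.7]
[395.   7. 249.] [-0.13 -0.18  2.14  0.2   0.79  1.09] True dq 0.14 w [270. -24. 539.]
[400. -37. 248.] [-0.26 -0.16  2.13  0.25  0.8   0.97] True dq 0.13 w [274. -62. 538.]
[405. -81. 247.] [-0.39 -0.13  2.11  0.29  0.81  0.87] True dq 0.12 w [ 278. -100.  537.]
[ 410. -125.  245.] [-0.49 -0.09  2.09  0.32  0.82  0.79] True dq 0.11 w [ 282. -139.  535.]
[ 415. -169.  244.] [-0.59 -0.05  2.06  0.34  0.83  0.72] True dq 0.09 w [ 286. -177.  534.]
[ 420. -212.  243.] [-0.67 -0.01  2.02  0.36  0.83  0.67] True dq 0.08 w [ 291. -216.  533.]
[ 425. -256.  241.] [-0.74  0.04  1.97  0.37  0.84  0.64] True dq 0.07 w [ 296. -254.  532.]
[ 430. -300.  240.] [-0.8   0.09  1.92  0.37  0.85  0.62] True dq 0.06 w [ 301. -292.  530.]
[-9.5 86.6 83.4] [-0. 66.  0.]
[ 432. -311.  230.] [-0.88  0.09  2.01  0.62  0.74  0.35] True dq 0.28 w [ 263. -301.  499.]
[ 435. -322.  220.] [-0.96  0.11  2.1   0.94  0.68 -0.01] True dq 0.36 w [ 229. -3
[... 642 characters left out ...]
5  1.56 -1.55] True dq 0.02 w [ 135. -369.  151.]
[ 454. -388.  142.] [-1.25  0.79  2.36  1.96  1.57 -1.57] True dq 0.02 w [ 137. -369.  143.]
[ 456. -388.  134.] [-1.24  0.81  2.36  1.96  1.58 -1.59] True dq 0.02 w [ 139. -369.  134.]
[ 458. -388.  125.] [-1.24  0.83  2.35  1.97  1.59 -1.61] True dq 0.02 w [ 140. -369.  125.]
[ 459. -388.  116.] [-1.23  0.85  2.35  1.97  1.59 -1.63] True dq 0.02 w [ 142. -369.  116.]
[ 461. -388.  108.] [-1.23  0.87  2.35  1.97  1.6  -1.64] True dq 0.02 w [ 144. -369.  108.]
[ 463. -388.   99.] [-1.22  0.89  2.34  1.98  1.61 -1.66] True dq 0.02 w [ 146. -369.   99.]
[ 465. -388.   90.] [-1.22  0.92  2.34  1.98  1.62 -1.68] True dq 0.02 w [ 148. -369.   90.]
```

Emit:
carry_out --targets "1 -6 35 -1 -1 0 2; 1 -12 70 -3 -2 0 4; 1 -18 105 -4 -2 0 5; 1 -23 140 -6 -3 0 7; 1 -29 175 -7 -4 0 9; 1 -35 210 -8 -5 0 11; 1 -40 245 -10 -6 0 12; 1 -46 280 -11 -6 0 14; 1 -52 315 -13 -7 0 16; 1 -57 348 -14 -8 0 18; 1 -57 348 -14 -8 0 18; 1 -57 348 -14 -8 0 18"

```text
clock: 7.6
position: [432.2, -301.2, 239.3]
orientation: [-3.14, -0.417, -0.065]
contact_force: [-0.1, 0.2, -4.1]
finger_gap: 57.9
```

Run:
```python
from ik import *
st=r.state(); R0=Ro.from_euler('xyz',st['orientation']); p0=st['position']; q=st['qpos']
print(p0,q.round(2),st['contact_force'],st['moment'])
B=(Rf(-.06,90),[450,-388,160])
print(*[v.round(1) for v in rel(R0,p0,*B)]); path(R0,p0,*B,q,12)
```

```text
[ 432.20405349 -301.24747653  239.25180803] [-0.79  0.09  1.92  0.37  0.85  0.63] [-0.07886647  0.17969065 -4.11295856] [ 0.01108428  0.51842971 -0.00965203]
[-10.7  85.5  81.8] [ 0.2 66.1 -0.2]
[ 434. -308.  233.] [-0.85  0.09  1.98  0.53  0.77  0.46] True dq 0.17 w [ 278. -299.  509.]
[ 435. -316.  226.] [-0.9   0.1   2.04  0.72  0.71  0.24] True dq 0.21 w [ 254. -304.  486.]
[ 437. -323.  219.] [-0.96  0.11  2.09  0.94  0.68 -0.  ] True dq 0.25 w [ 231. -310.  461.]
[ 438. -330.  213.] [-1.01  0.14  2.15  1.17  0.69 -0.27] True dq 0.26 w [ 210. -316.  434.]
[ 440. -337.  206.] [-1.06  0.18  2.2   1.38  0.74 -0.52] True dq 0.25 w [ 192. -322.  404.]
[ 441. -345.  200.] [-1.11  0.23  2.25  1.56  0.81 -0.75] True dq 0.23 w [ 175. -328.  373.]
[ 443. -352.  193.] [-1.15  0.3   2.29  1.7   0.92 -0.94] True dq 0.19 w [ 161. -335.  340.]
[ 444. -359.  186.] [-1.19  0.37  2.32  1.8   1.03 -1.1 ] True dq 0.16 w [ 150. -341.  306.]
[ 446. -366.  180.] [-1.21  0.46  2.35  1.87  1.16 -1.24] True dq 0.14 w [ 142. -348.  270.]
[ 447. -374.  173.] [-1.24  0.55  2.36  1.92  1.3  -1.35] True dq 0.13 w [ 136. -355.  234.]
[ 449. -381.  167.] [-1.25  0.65  2.37  1.94  1.43 -1.45] True dq 0.13 w [ 133. -362.  197.]
[ 450. -388.  160.] [-1.25  0.74  2.36  1.95  1.56 -1.53] True dq 0.13 w [ 133. -369.  160.]
```

Run:
```python
from h import *
for i in range(4):
    st=r.state(); R=Ro.from_euler('xyz',st['orientation']).as_matrix()
    print(st['clock'],'tool M',(R.T@st['moment']).round(3),'F',(R.T@st['contact_force']).round(2), 'world M',st['moment'].round(3))
    snap('top' if i%2 else 'scene','x%d'%i)
b=cv2.imread('pics/x2.png');cv2.imwrite('pics/z9.png',cv2.resize(b[100:300,200:420],None,fx=3,fy=3,interpolation=3))
```

```text
7.6 tool M [-0.025 -0.518  0.   ] F [-1.75 -0.17  3.72] world M [ 0.011  0.518 -0.01 ]
7.65 tool M [ 0.034 -0.58  -0.054] F [-2.05 -0.09  4.71] world M [0.046 0.578 0.064]
7.7 tool M [-0.035 -0.581 -0.025] F [-1.48  0.58  3.64] world M [-0.005  0.582  0.01 ]
7.75 tool M [-0.053 -0.613 -0.057] F [-2.09 -0.54  3.28] world M [-0.032  0.616  0.031]
```

View pics/z9.png

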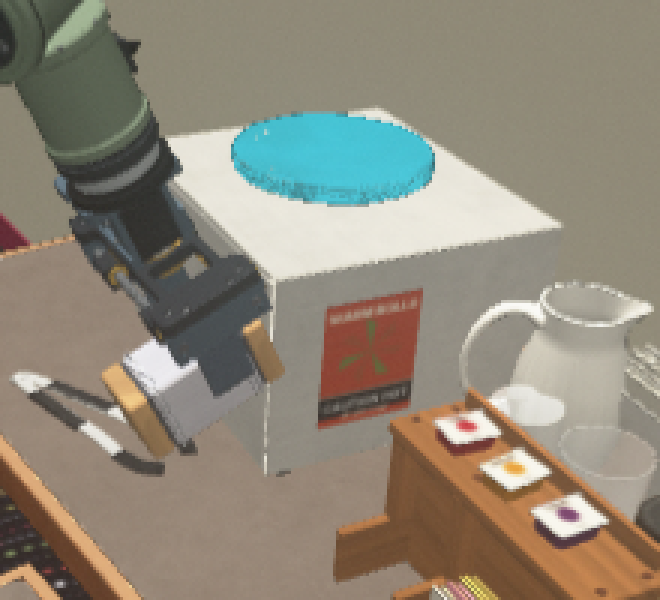

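Emit:
carry_out --targets "1 0 0 0 0 -8 0; 1 0 0 0 0 -16 0; 1 0 0 0 0 -24 0; 1 0 0 0 0 -24 0; 1 0 0 0 0 -24 0; 1 0 0 0 0 -24 0; 1 0 0 0 0 -24 0"

```text
clock: 8.5
position: [429.7, -299.6, 239.7]
orientation: [-3.141, -0.001, -0.066]
contact_force: [0.1, -0.4, -4.5]
finger_gap: 57.8
```

Run:
```python
from h import *
for i in range(5):
    st=r.state(); R=Ro.from_euler('xyz',st['orientation']).as_matrix()
    print(st['clock'],'tool M',(R.T@st['moment']).round(3),'F',(R.T@st['contact_force']).round(2), 'world M',st['moment'].round(3),st['orientation'].round(3))
    snap('top' if i%2 else 'scene','y%d'%i)
```

```text
8.5 tool M [-0.073  0.031  0.004] F [0.07 0.39 4.51] world M [-0.075 -0.026 -0.004] [-3.141e+00 -1.000e-03 -6.600e-02]
8.55 tool M [-0.01  -0.     0.024] F [1.49 0.2  3.52] world M [-0.01   0.001 -0.024] [-3.141e+00 -1.000e-03 -6.600e-02]
8.6 tool M [-0.015  0.029 -0.024] F [ 0.57 -0.31  4.94] world M [-0.017 -0.028  0.024] [-3.141e+00 -1.000e-03 -6.600e-02]
8.65 tool M [-0.047  0.026  0.009] F [0.59 0.58 4.1 ] world M [-0.049 -0.023 -0.009] [-3.141e+00 -1.000e-03 -6.600e-02]
8.7 tool M [-0.051  0.032  0.044] F [-0.15  0.05  4.25] world M [-0.053 -0.028 -0.044] [-3.141e+00 -1.000e-03 -6.600e-02]
```

Emit:
carry_out --targets "1 12 -6 40 0 0 0; 1 24 -12 80 0 0 0; 1 34 -17 120 0 0 0; 1 34 -17 150 0 0 0; 1 34 -17 170 0 0 0; 1 34 -17 182 0 0 0; 1 34 -17 190 0 0 0; 1 34 -17 193 0 0 0; 1 34 -17 193 0 0 0; 1 34 -17 193 0 0 0; 1 34 -17 193 0 0 0"

```text
clock: 9.85
position: [466.4, -285.4, 47.3]
orientation: [3.141, -0.002, -0.065]
contact_force: [0.3, -0.2, -4.8]
finger_gap: 57.7
```

Run:
```python
from h import *
for i in range(3):
    st=r.state(); R=Ro.from_euler('xyz',st['orientation']).as_matrix()
    print(st['clock'],st['position'],'tool M',(R.T@st['moment']).round(3),'F',(R.T@st['contact_force']).round(2))
    snap('top' if i%2 else 'scene','w%d'%i)
b=cv2.imread('pics/w0.png');cv2.imwrite('pics/z10.png',cv2.resize(b[150:330,200:420],None,fx=3,fy=3,interpolation=3))
```

```text
9.85 [ 466.39612466 -285.44433217   47.28215282] tool M [-0.019  0.047  0.01 ] F [0.27 0.2  4.77]
9.9 [ 466.28493016 -285.34787593   47.15527992] tool M [-0.055  0.02  -0.054] F [-0.49 -0.2   3.84]
9.95 [ 466.19676783 -285.28067673   47.01008151] tool M [-0.081  0.02  -0.023] F [-0.37 -0.22  4.12]
```

View pics/z10.png

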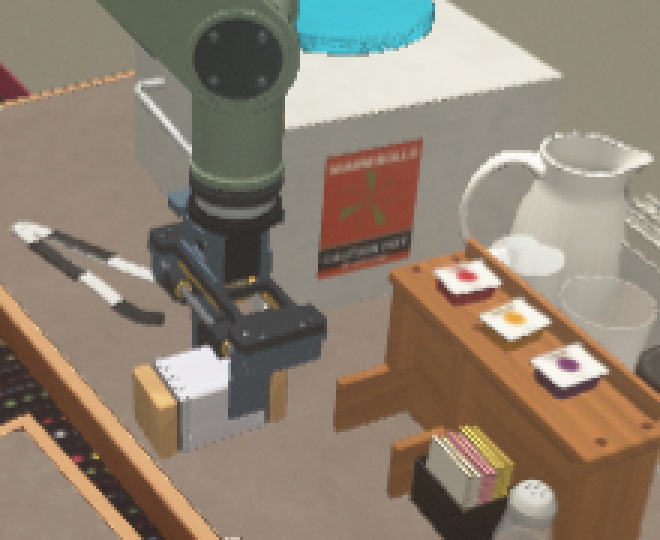

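Emit:
carry_out --targets "1 0 0 2 0 0 0; 1 0 0 2 0 0 0; -1 0 0 2 0 0 0; -1 0 0 2 0 0 0; -1 0 0 2 0 0 0; -1 0 0 2 0 0 0; -1 0 0 -30 0 0 0; -1 0 0 -60 0 0 0; -1 0 0 -60 0 0 0; -1 0 0 -60 0 0 0; -1 0 0 -60 0 0 0; -1 0 0 -60 0 0 0"

```text
clock: 11.2
position: [465.2, -284.6, 105.2]
orientation: [-3.14, 0.002, -0.065]
contact_force: [-0.8, -0.0, -0.1]
finger_gap: 91.4
```

Run:
```python
from h import *
for i in range(4):
    st=r.state(); R=Ro.from_euler('xyz',st['orientation']).as_matrix()
    print(st['clock'],st['position'].round(1),'tool M',(R.T@st['moment']).round(3),'F',(R.T@st['contact_force']).round(2))
    snap('top' if i%2 else 'scene','v%d'%i)
b=cv2.imread('pics/v0.png');a=cv2.imread('pics/v1.png');cv2.imwrite('pics/z11.png',np.hstack([cv2.resize(b[200:320,220:340],(390,390),interpolation=3),cv2.resize(a[180:290,290:400],(390,390),interpolation=3)]))
```

```text
11.2 [ 465.2 -284.6  105.2] tool M [-0.102 -0.167  0.   ] F [-0.75  0.06  0.09]
11.25 [ 465.3 -284.7  105.3] tool M [-0.029 -0.172 -0.021] F [-0.04 -0.74 -0.41]
11.3 [ 465.4 -284.8  105.5] tool M [-0.053 -0.197  0.016] F [-0.28 -0.36  0.34]
11.35 [ 465.6 -284.9  105.7] tool M [-0.037 -0.206 -0.016] F [0.6  0.06 0.4 ]
```

View pics/z11.png

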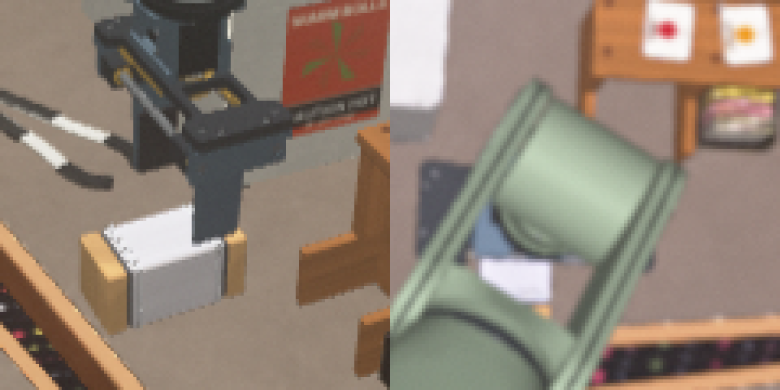

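Emit:
carry_out --targets "-1 0 0 30 0 0 0; -1 0 0 60 0 0 0; -1 0 0 60 0 0 0; 1 0 0 60 0 0 0; 1 0 0 60 0 0 0; 1 0 0 60 0 0 0; 1 0 0 60 0 0 0; 1 0 0 60 0 0 0; 1 0 0 60 0 0 0; 1 0 0 30 0 0 0; 1 0 0 -10 0 0 0; 1 0 0 -50 0 0 0"

```text
clock: 12.6
position: [465.1, -284.5, 156.4]
orientation: [-3.14, 0.003, -0.065]
contact_force: [1.5, -0.8, -4.9]
finger_gap: 58.0
```

Run:
```python
from ik import *
st=r.state(); R0=Ro.from_euler('xyz',st['orientation']); p0=st['position']; q=st['qpos']
print(st['clock'],p0,st['orientation'],q.round(2),st['contact_force'],st['moment'],st['finger_gap'])
A=(Rf(-.06,24),[435,-310,240]);B=(Rf(-.06,90),[450,-388,160])
print(*[v.round(1) for v in rel(R0,p0,*A)]);q=path(R0,p0,*A,q,6)
print(*[v.round(1) for v in rel(*A,*B)]);
```

```text
12.6 [ 465.06188512 -284.4957516   156.38134624] [-3.13959791e+00  2.77290919e-03 -6.52785080e-02] [-0.57  0.34  1.75  0.    1.06  1.07] [ 1.47341407 -0.84991898 -4.87824262] [-0.1240729  -0.1187023  -0.00948828] 58.03588163930957
[-28.6  27.2 -83.6] [-0.  24.2 -0.3]
[ 460. -289.  170.] [-0.6   0.29  1.78  0.04  1.02  1.01] True dq 0.05 w [ 439. -288.  487.]
[ 455. -293.  184.] [-0.64  0.25  1.8   0.09  0.98  0.95] True dq 0.06 w [ 411. -291.  499.]
[ 450. -297.  198.] [-0.68  0.21  1.83  0.15  0.94  0.88] True dq 0.07 w [ 385. -294.  509.]
[ 445. -301.  212.] [-0.72  0.17  1.86  0.22  0.9   0.8 ] True dq 0.08 w [ 358. -296.  518.]
[ 440. -306.  226.] [-0.76  0.14  1.88  0.29  0.87  0.71] True dq 0.09 w [ 332. -299.  525.]
[ 435. -310.  240.] [-0.81  0.11  1.9   0.38  0.85  0.62] True dq 0.1 w [ 306. -302.  530.]
[-14.6  77.   81.1] [-0. 66.  0.]
```

Emit:
carry_out --targets "1 -5 5 -16 0 4 0; 1 -10 10 -32 0 8 0; 1 -15 14 -48 0 12 0; 1 -20 19 -62 0 16 0; 1 -24 23 -74 0 20 0; 1 -28 27 -84 0 24 0; 1 -28 27 -84 0 24 0"

```text
clock: 13.3
position: [433.9, -310.0, 239.9]
orientation: [-3.14, -0.417, -0.068]
contact_force: [-0.2, -0.3, -4.5]
finger_gap: 58.0
```

Emit:
carry_out --targets "1 -1 7 7 0 6 0; 1 -2 14 14 0 12 0; 1 -4 21 21 0 18 0; 1 -5 28 28 0 24 0; 1 -7 35 35 0 30 0; 1 -8 42 42 0 36 0; 1 -9 49 49 0 42 0; 1 -10 56 56 0 48 0; 1 -12 63 63 0 54 0; 1 -13 70 70 0 60 0; 1 -15 77 81 0 66 0; 1 -15 77 81 0 66 0"

```text
clock: 14.5
position: [451.0, -389.3, 150.3]
orientation: [-2.224, -1.552, -0.982]
contact_force: [0.7, -0.4, -4.8]
finger_gap: 58.2
```

Run:
```python
from ik import *
st=r.state(); R0=Ro.from_euler('xyz',st['orientation']); p0=st['position']; q=st['qpos']
print(st['clock'],p0,R0.as_matrix().round(3),q.round(2),st['contact_force'],st['finger_gap'])
snap('scene','u0');snap('top','u1')
b=cv2.imread('pics/u0.png');a=cv2.imread('pics/u1.png');cv2.imwrite('pics/z12.png',np.hstack([cv2.resize(b[150:350,200:400],(400,400),interpolation=3),cv2.resize(a[170:370,260:460],(400,400),interpolation=3)]))
```

```text
14.5 [ 450.99823838 -389.32477026  150.34241483] [[ 0.01  -0.065  0.998]
 [-0.016 -0.998 -0.064]
 [ 1.    -0.015 -0.011]] [-1.25  0.75  2.36  1.96  1.55 -1.53] [ 0.6672957  -0.39208526 -4.82918799] 58.22029329869964
```

View pics/z12.png

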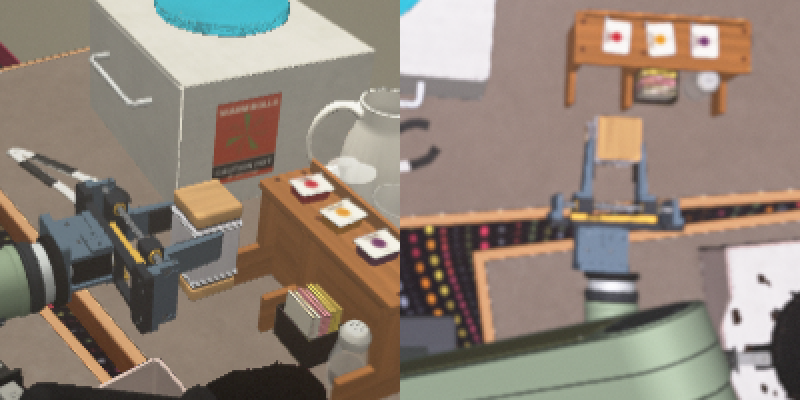

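Run:
```python
from ik import *
st=r.state(); R0=Ro.from_euler('xyz',st['orientation']); p0=st['position']
top=p0+R0.apply([42,0,16]); print('expected tin top',top)
for t in('u1','u0'):
    c=load(t); print(proj(c,top), 'front-edge corners',[np.round(proj(c,p0+R0.apply([42,sy*29,16+sz*29])),1).tolist() for sy in(-1,1) for sz in(-1,1)])
    im=c['pixels'].astype(int); m=((im[...,0]-im[...,2])>55).astype(np.uint8)
    u,v=map(int,proj(c,top)); mm=np.zeros_like(m); mm[v-20:v+20,u-20:u+20]=m[v-20:v+20,u-20:u+20]
    n,l,s,ce=cv2.connectedComponentsWithStats(mm); 
    for i in range(1,n):
        if s[i,4]>50: print(s[i],ce[i],onz(c,*ce[i],top[2]))
a=cv2.imread('pics/u1.png');cv2.imwrite('pics/z13.png',cv2.resize(a[170:270,330:450],(720,600),interpolation=cv2.INTER_CUBIC))
b=cv2.imread('pics/u0.png');cv2.imwrite('pics/z14.png',cv2.resize(b[220:350,280:420],None,fx=4.5,fy=4.5,interpolation=cv2.INTER_CUBIC))
```

```text
expected tin top [ 467.13978977 -388.99345447  200.26609812]
(np.float64(369.0943299171372), np.float64(239.18876874939122)) front-edge corners [[358.0, 249.5], [358.5, 227.9], [379.8, 250.6], [380.1, 229.0]]
[359 228  22  23 472] [369.36652542 238.50423729] [ 468.9655277  -389.79736203  200.26609812]
(np.float64(302.1174338607627), np.float64(245.34298666095128)) front-edge corners [[284.2, 241.5], [306.9, 235.6], [297.0, 255.8], [320.5, 249.3]]
[307 225  15   8  94] [313.34042553 227.71276596] [ 529.99434574 -341.25135281  200.26609812]
[287 237  35  27 544] [304.17095588 250.31985294] [ 460.7417308  -406.65274857  200.26609812]
```

View pics/z13.png

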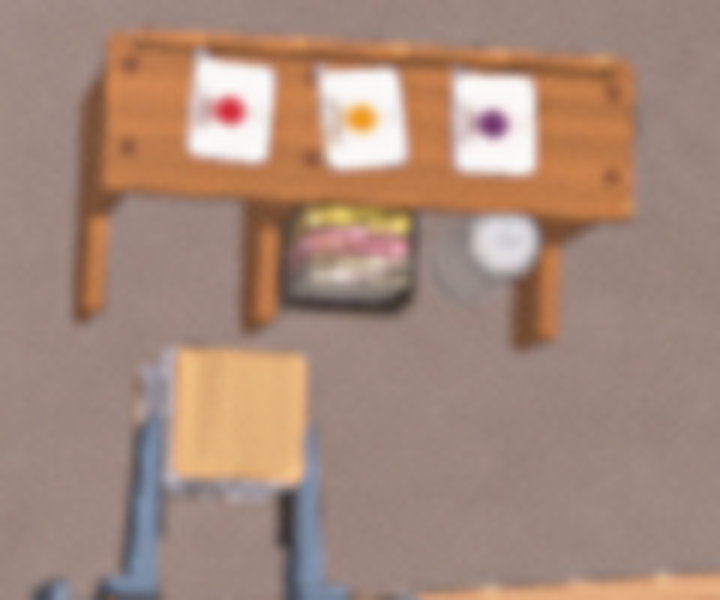

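View pics/z14.png

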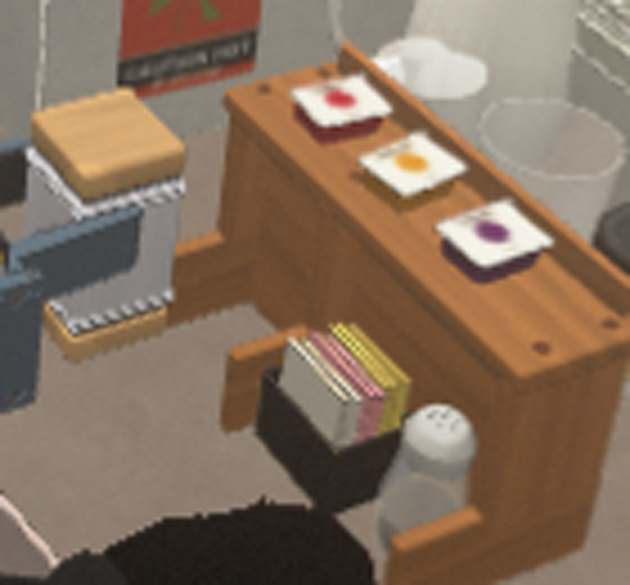

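Run:
```python
from ik import *
st=r.state(); R0=Ro.from_euler('xyz',st['orientation']); p0=st['position']; q=st['qpos']
print(st['clock'],p0,R0.as_matrix().round(3),q.round(2),st['joint_vel'].round(3))
F=np.array([531.5,-390.5]); ux=np.array([np.cos(.063),-np.sin(.063)]); 
for s,z in((-75,92),(17,80)):
    t=np.r_[F+s*ux,z]; print(t,*[v.round(1) for v in rel(R0,p0,Rf(-.063),t)])
c=load('top0')
f=lambda x,y:(x/6+330-.4,y/6+165-.4)
for p in [(285,330),(300,240),(410,338)]:
    w=onz(c,*f(*p),71)[:2]-F; print('caddy bay xy',w@ux-35, w@np.array([-ux[1],ux[0]]))
```

```text
14.6 [ 451.01326726 -387.79372733  158.331674  ] [[ 0.004 -0.063  0.998]
 [-0.005 -0.998 -0.063]
 [ 1.    -0.004 -0.004]] [-1.25  0.74  2.36  1.96  1.55 -1.53] [ 0.004 -0.103  0.011  0.002  0.025 -0.011]
[ 456.64878828 -385.77812497   92.        ] [-66.3  -2.1   5.8] [-0.   0.2 -0.3]
[ 548.46627466 -391.57029167   80.        ] [-77.9  -2.   97.8] [-0.   0.2 -0.3]
caddy bay xy -26.117112971891565 -48.79897736588565
caddy bay xy 19.298505719294404 -55.42118826676077
caddy bay xy -27.131732374474858 -110.24009798988952
```

Emit:
carry_out --targets "1 -15 -2 2 0 0 0; 1 -30 -2 4 0 0 0; 1 -45 -2 6 0 0 0; 1 -60 -2 6 0 0 0; 1 -66 -2 6 0 0 0; 1 -66 -2 6 0 0 0; 1 -66 -2 6 0 0 0; 1 -66 -2 6 0 0 0"

```text
clock: 15.4
position: [456.7, -386.7, 95.9]
orientation: [1.085, -1.569, 1.991]
contact_force: [0.2, -0.0, -4.1]
finger_gap: 57.5
```

Run:
```python
from ik import *
st=r.state(); R0=Ro.from_euler('xyz',st['orientation']); p0=st['position']; q=st['qpos']
print(st['clock'],p0,R0.as_matrix().round(3),st['contact_force'],st['finger_gap'])
snap('scene','t0');snap('top','t1')
b=cv2.imread('pics/t0.png');a=cv2.imread('pics/t1.png');cv2.imwrite('pics/z15.png',np.hstack([cv2.resize(b[220:340,270:390],(400,400),interpolation=3),cv2.resize(a[170:290,330:450],(400,400),interpolation=3)]))
```

```text
15.4 [ 456.6528124  -386.68755626   95.94804671] [[-0.001 -0.065  0.998]
 [ 0.002 -0.998 -0.065]
 [ 1.     0.002  0.001]] [ 0.2439977  -0.02418302 -4.08842724] 57.50425132691417
```

View pics/z15.png

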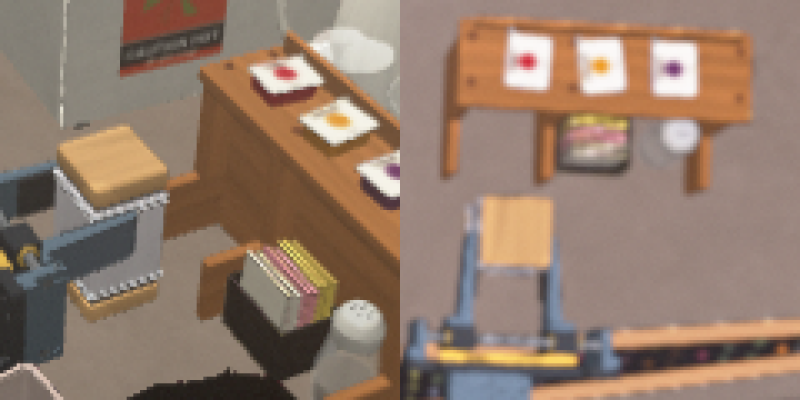

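Emit:
carry_out --targets "1 -4 0 0 0 0 0; 1 -8 0 0 0 0 0; 1 -10 0 0 0 0 0; 1 -11 0 0 0 0 0; 1 -11 0 0 0 0 0; 1 -11 0 0 0 0 0"

```text
clock: 16.1
position: [456.5, -386.7, 83.3]
orientation: [-1.552, -1.57, -1.655]
contact_force: [0.6, 0.5, -4.5]
finger_gap: 58.0
```

Emit:
carry_out --targets "1 -1 0 0 0 0 0; 1 -2 0 0 0 0 0; 1 -2 0 0 0 0 0; 1 -2 0 0 0 0 0"

```text
clock: 16.5
position: [456.5, -386.7, 81.4]
orientation: [-1.299, -1.57, -1.908]
contact_force: [-0.2, 0.6, -3.8]
finger_gap: 58.0
```

Emit:
carry_out --targets "1 -1 0 0 0 0 0; 1 -2 0 0 0 0 0; 1 -2 0 0 0 0 0; 1 -2 0 0 0 0 0"

```text
clock: 16.9
position: [456.5, -386.7, 79.3]
orientation: [-1.652, -1.57, -1.555]
contact_force: [-0.8, -0.3, -4.0]
finger_gap: 58.1
```

Run:
```python
from ik import *
st=r.state(); R0=Ro.from_euler('xyz',st['orientation']); p0=st['position']; q=st['qpos']
print(st['clock'],p0,R0.as_matrix().round(3),st['contact_force'],st['finger_gap'])
snap('scene','s0');snap('top','s1'); st=r.state(); print(st['contact_force'],st['position'])
b=cv2.imread('pics/s0.png');a=cv2.imread('pics/s1.png');cv2.imwrite('pics/z16.png',np.hstack([cv2.resize(b[240:320,280:360],(400,400),interpolation=3),cv2.resize(a[170:270,340:440],(400,400),interpolation=3)]))
c=load('s1'); top=p0+R0.apply([42,0,16])
im=c['pixels'].astype(int); m=((im[...,0]-im[...,2])>55).astype(np.uint8)
u,v=map(int,proj(c,top)); mm=np.zeros_like(m); mm[v-16:v+16,u-16:u+16]=m[v-16:v+16,u-16:u+16]
n,l,s,ce=cv2.connectedComponentsWithStats(mm); 
for i in range(1,n):
    if s[i,4]>50: print(s[i],ce[i],onz(c,*ce[i],120), top)
```

```text
16.9 [ 456.53871309 -386.70047036   79.34253997] [[ 0.    -0.065  0.998]
 [-0.    -0.998 -0.065]
 [ 1.    -0.    -0.   ]] [-0.79024288 -0.3226612  -4.03947769] 58.095749865361654
[-0.41220235 -0.74163341 -4.107598  ] [ 456.54179161 -386.69666576   79.4143153 ]
[353 229  22  22 425] [363.62823529 239.29176471] [ 474.71418113 -388.80148408  120.        ] [ 472.50492816 -387.76100022  121.34200726]
```

View pics/z16.png

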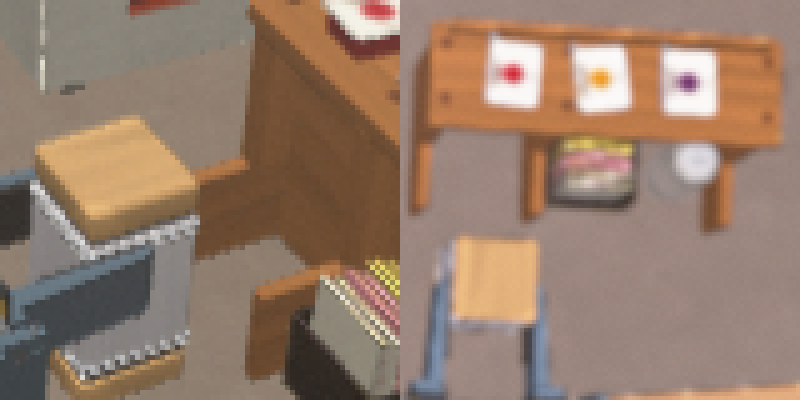

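Emit:
carry_out --targets "1 0 -2 10 0 0 0; 1 0 -2 20 0 0 0; 1 0 -2 30 0 0 0; 1 0 -2 36 0 0 0; 1 0 -2 40 0 0 0; 1 0 -2 40 0 0 0; 1 0 -2 40 0 0 0"

```text
clock: 17.7
position: [496.6, -387.1, 79.4]
orientation: [-1.774, -1.57, -1.433]
contact_force: [-0.5, 0.1, -4.2]
finger_gap: 57.6
```

Run:
```python
from ik import *
st=r.state(); print(st['clock'],st['position'],st['contact_force'],st['finger_gap'])
snap('scene','r0');snap('top','r1')
b=cv2.imread('pics/r0.png');a=cv2.imread('pics/r1.png');cv2.imwrite('pics/z17.png',np.hstack([cv2.resize(b[230:330,290:390],(400,400),interpolation=3),cv2.resize(a[180:260,335:415],(400,400),interpolation=3)]))
```

```text
17.7 [ 496.60556981 -387.13777358   79.36759176] [-0.49783872  0.12042401 -4.17565344] 57.62096960347309
```

View pics/z17.png

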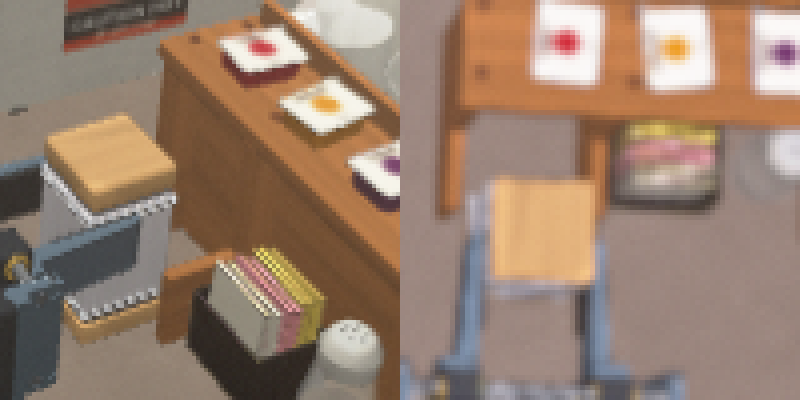

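Run:
```python
from ik import *
c=load('r1'); im=c['pixels'].astype(int)
for v in (212,215,218,221): print(v,[(u,*(im[v,u])) for u in range(343,353)],'\n   ',[(u,*(im[v,u])) for u in range(368,381)])
for v in (225,230,234): print(v,[(u,*(im[v,u])) for u in range(349,356)],[(u,*(im[v,u])) for u in range(371,380)])
```

```text
212 [(343, np.int64(127), np.int64(88), np.int64(66)), (344, np.int64(149), np.int64(96), np.int64(62)), (345, np.int64(182), np.int64(119), np.int64(74)), (346, np.int64(190), np.int64(124), np.int64(81)), (347, np.int64(176), np.int64(128), np.int64(99)), (348, np.int64(159), np.int64(130), np.int64(118)), (349, np.int64(155), np.int64(134), np.int64(128)), (350, np.int64(155), np.int64(135), np.int64(126)), (351, np.int64(154), np.int64(132), np.int64(126)), (352, np.int64(155), np.int64(134), np.int64(127))] 
    [(368, np.int64(156), np.int64(135), np.int64(127)), (369, np.int64(149), np.int64(124), np.int64(115)), (370, np.int64(129), np.int64(96), np.int64(82)), (371, np.int64(118), np.int64(81), np.int64(56)), (372, np.int64(131), np.int64(85), np.int64(55)), (373, np.int64(164), np.int64(107), np.int64(68)), (374, np.int64(186), np.int64(121), np.int64(73)), (375, np.int64(178), np.int64(115), np.int64(72)), (376, np.int64(137), np.int64(93), np.int64(66)), (377, np.int64(109), np.int64(84), np.int64(75)), (378, np.int64(121), np.int64(89), np.int64(88)), (379, np.int64(135)
[... 5464 characters left out ...]
4(131), np.int64(146)), (352, np.int64(158), np.int64(146), np.int64(151)), (353, np.int64(192), np.int64(157), np.int64(135)), (354, np.int64(228), np.int64(176), np.int64(126)), (355, np.int64(232), np.int64(183), np.int64(128))] [(371, np.int64(240), np.int64(194), np.int64(131)), (372, np.int64(243), np.int64(197), np.int64(137)), (373, np.int64(226), np.int64(180), np.int64(148)), (374, np.int64(166), np.int64(156), np.int64(163)), (375, np.int64(134), np.int64(139), np.int64(157)), (376, np.int64(143), np.int64(130), np.int64(133)), (377, np.int64(150), np.int64(128), np.int64(121)), (378, np.int64(156), np.int64(135), np.int64(126)), (379, np.int64(155), np.int64(135), np.int64(126))]
```

Run:
```python
from ik import *
c=load('r1')
l=onz(c,347.3,215,55); m=onz(c,375.8,215,55); m2=onz(c,372.6,215,55);print(l,m,m2)
a=onz(c,352.8,226,121);b=onz(c,373.7,226,121); print(a,b)
bc=(l+m)/2; bc[1]+=5  # mid of wall L and (right edge of mid + 10)
t=(a+b)/2; n=np.array([np.sin(.063),np.cos(.063)])
print('lateral tin - bay (left +)',(t-bc)[:2]@n)
# left cheek/ mid distance
```

```text
[ 554.71100311 -354.61139222   55.        ] [ 553.44902824 -439.85657951   55.        ] [ 553.5906707  -430.29067787   55.        ]
[ 513.0703931  -359.39581353  121.        ] [ 512.21258966 -418.80614186  121.        ]
lateral tin - bay (left +) 0.517892322932168
```

Emit:
carry_out --targets "1 0 0 10 0 0 0; 1 0 0 20 0 0 0; 1 0 0 28 0 0 0; 1 0 0 35 0 0 0; 1 0 0 40 0 0 0; 1 0 0 40 0 0 0; 1 0 0 40 0 0 0"

```text
clock: 18.5
position: [536.6, -389.7, 79.3]
orientation: [-1.903, -1.57, -1.304]
contact_force: [0.6, -0.3, -3.7]
finger_gap: 57.6
```

Run:
```python
from ik import *
st=r.state(); print(st['clock'],st['position'],st['contact_force'],st['finger_gap'])
snap('scene','q0');snap('top','q1')
b=cv2.imread('pics/q0.png');a=cv2.imread('pics/q1.png');cv2.imwrite('pics/z18.png',np.hstack([cv2.resize(b[230:330,290:390],(400,400),interpolation=3),cv2.resize(a[180:260,335:415],(400,400),interpolation=3)]))
```

```text
18.5 [ 536.56751379 -389.66013641   79.33590763] [ 0.56382056 -0.28233838 -3.7055794 ] 57.64031458175095
```

View pics/z18.png

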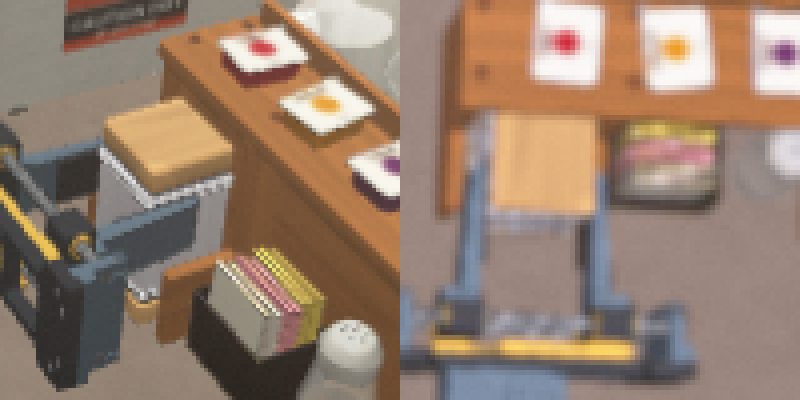

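Emit:
carry_out --targets "1 0 0 5 0 0 0; 1 0 0 9 0 0 0; 1 0 0 11 0 0 0; 1 0 0 11 0 0 0; 1 0 0 11 0 0 0"

```text
clock: 19.1
position: [547.5, -390.5, 79.4]
orientation: [-1.705, -1.57, -1.501]
contact_force: [0.8, 0.2, -3.9]
finger_gap: 57.9
```

Emit:
carry_out --targets "1 -1 0 0 0 0 0; 1 -1 0 0 0 0 0; 1 -1 0 0 0 0 0"

```text
clock: 19.4
position: [547.4, -390.7, 78.3]
orientation: [-1.877, -1.57, -1.33]
contact_force: [1.1, -0.1, -4.4]
finger_gap: 58.2
```

Emit:
carry_out --targets "1 -1 0 0 0 0 0; 1 -1 0 0 0 0 0; 1 -1 0 0 0 0 0"

```text
clock: 19.7
position: [547.5, -390.7, 78.2]
orientation: [0.022, -1.569, 3.055]
contact_force: [-1.0, -0.3, -0.4]
finger_gap: 58.1
```

Emit:
carry_out --targets "1 -1 0 0 0 0 0; 1 -1 0 0 0 0 0; 1 -1 0 0 0 0 0"

```text
clock: 20.0
position: [547.4, -390.7, 78.2]
orientation: [0.097, -1.567, 2.98]
contact_force: [-3.7, 0.1, 4.8]
finger_gap: 58.0
```

Emit:
carry_out --targets "1 1 0 0 0 0 0; -0.43 1 0 0 0 0 0; -0.43 1 0 0 0 0 0; -0.43 1 0 0 0 0 0; -0.43 1 0 0 0 0 0; -0.43 1 0 0 0 0 0; -0.43 1 0 0 0 0 0"

```text
clock: 20.7
position: [547.5, -390.6, 77.3]
orientation: [-1.827, -1.57, -1.38]
contact_force: [-0.2, 0.6, 0.6]
finger_gap: 65.2
```

Emit:
carry_out --targets "-0.43 1 0 -10 0 0 0; -0.43 1 0 -25 0 0 0; -0.43 1 0 -40 0 0 0; -0.43 1 0 -60 0 0 0; -0.43 1 0 -80 0 0 0; -0.43 1 0 -80 0 0 0; -0.43 1 0 -80 0 0 0"

```text
clock: 21.4
position: [467.2, -386.0, 78.4]
orientation: [-1.63, -1.57, -1.578]
contact_force: [-0.5, 0.1, -0.3]
finger_gap: 65.1
```

Run:
```python
from ik import *
st=r.state(); print(st['clock'],st['position'],st['contact_force'],st['finger_gap'])
snap('scene','p0');snap('top','p1')
b=cv2.imread('pics/p0.png');a=cv2.imread('pics/p1.png');cv2.imwrite('pics/z19.png',np.hstack([cv2.resize(b[230:330,290:390],(400,400),interpolation=3),cv2.resize(a[180:260,335:415],(400,400),interpolation=3)]))
```

```text
21.4 [ 467.19747843 -385.9842311    78.41812563] [-0.47715729  0.14423848 -0.32850847] 65.07629247933458
```

View pics/z19.png

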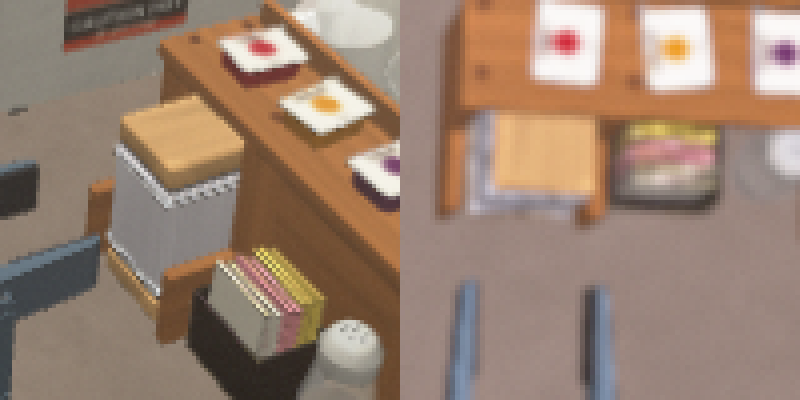

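Emit:
carry_out --targets "1 -4 0 0 0 0 0; 1 -8 0 0 0 0 0; 1 -12 0 5 0 0 0; 1 -12 0 10 0 0 0; 1 -12 0 20 0 0 0; 1 -12 0 30 0 0 0; 1 -12 0 38 0 0 0; 1 -12 0 42 0 0 0; 1 -12 0 42 0 0 0; 1 -12 0 42 0 0 0"

```text
clock: 22.5
position: [509.6, -388.0, 66.5]
orientation: [-1.418, -1.57, -1.789]
contact_force: [0.3, -0.7, 0.0]
finger_gap: 0.6
```

Emit:
carry_out --targets "1 0 0 2 0 0 0; 1 0 0 4 0 0 0; 1 0 0 6 0 0 0; 1 0 0 8 0 0 0; 1 0 0 8 0 0 0"

```text
clock: 23.0
position: [517.7, -388.7, 66.4]
orientation: [-0.732, -1.571, -2.475]
contact_force: [0.2, -0.4, 0.3]
finger_gap: 0.6
```

Emit:
carry_out --targets "1 0 0 1 0 0 0; 1 0 0 2 0 0 0; 1 0 0 3 0 0 0; 1 0 0 4 0 0 0; 1 0 0 4 0 0 0"

```text
clock: 23.5
position: [521.6, -389.0, 66.4]
orientation: [-1.775, -1.571, -1.432]
contact_force: [-0.4, -1.2, -0.4]
finger_gap: 0.5
```

Emit:
carry_out --targets "1 0 0 1 0 0 0; 1 0 0 2 0 0 0; 1 0 0 3 0 0 0; 1 0 0 3 0 0 0"

```text
clock: 23.9
position: [524.7, -389.1, 66.4]
orientation: [-1.918, -1.571, -1.289]
contact_force: [-0.5, -0.2, -0.4]
finger_gap: 0.8
```

Run:
```python
from ik import *
st=r.state(); print(st['clock'],st['position'],st['contact_force'],st['finger_gap'])
snap('scene','o0');snap('top','o1')
b=cv2.imread('pics/o0.png');a=cv2.imread('pics/o1.png');cv2.imwrite('pics/z20.png',np.hstack([cv2.resize(b[230:330,290:390],(400,400),interpolation=3),cv2.resize(a[180:260,335:415],(400,400),interpolation=3)]))
```

```text
23.9 [ 524.67544381 -389.14351875   66.37287004] [-0.51132934 -0.16804467 -0.39692018] 0.8438142936883692
```

View pics/z20.png

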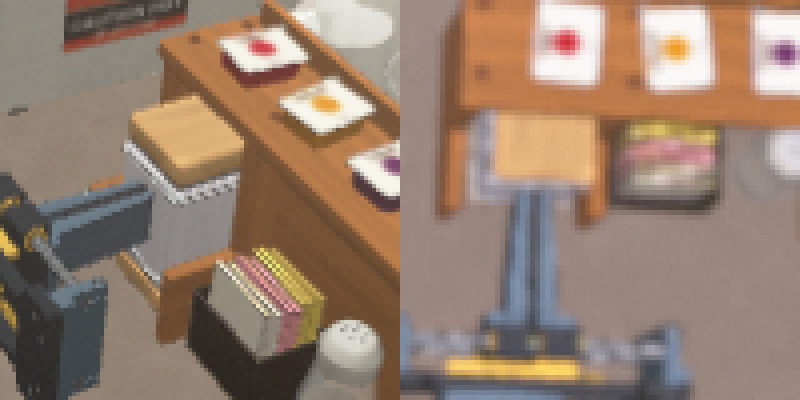

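Emit:
carry_out --targets "1 0 0 1 0 0 0; 1 0 0 2 0 0 0; 1 0 0 2 0 0 0; 1 0 0 2 0 0 0"

```text
clock: 24.4
position: [525.3, -388.5, 66.4]
orientation: [-1.801, -1.568, -1.406]
contact_force: [-14.6, 2.1, 1.4]
finger_gap: 0.4
```

Emit:
carry_out --targets "1 0 0 1 0 0 0; 1 0 0 2 0 0 0; 1 0 0 2 0 0 0; 1 0 0 2 0 0 0"

```text
clock: 24.8
position: [525.4, -388.4, 66.4]
orientation: [-1.822, -1.564, -1.388]
contact_force: [-34.4, 5.3, 2.7]
finger_gap: 0.6
```

Seated against the back panel, since the force rose sharply at x = 525 mm. Now backing off and checking.

Emit:
carry_out --targets "1 0 0 -5 0 0 0; 1 0 0 -20 0 0 0; 1 0 0 -40 0 0 0; 1 0 0 -60 0 0 0; 1 0 0 -80 0 0 0; 1 8 0 -90 0 0 0; 1 15 0 -90 0 0 0; 1 15 0 -90 0 0 0; 1 15 0 -90 0 0 0"

```text
clock: 25.7
position: [439.4, -383.4, 81.9]
orientation: [1.291, -1.569, 1.786]
contact_force: [0.1, 0.7, -0.3]
finger_gap: 0.4
```

Run:
```python
from ik import *
st=r.state(); print(st['clock'],st['position'],st['contact_force'])
s=snap('scene','n0');t=snap('top','n1')
b=cv2.imread('pics/n0.png');a=cv2.imread('pics/n1.png');cv2.imwrite('pics/z21.png',np.hstack([cv2.resize(b[230:330,290:390],(400,400),interpolation=3),cv2.resize(a[180:260,335:415],(400,400),interpolation=3)]))
cv2.imwrite('pics/n1b.png',a)
# changes of other things: compare with start outside arm
for n,k0,k in(('top','top0',t),('scene','scene0',s)):
    A=load(k0)['pixels'].astype(int)
    d=np.abs(A-k['pixels'].astype(int)).sum(2)
    boxes={'top':{'mug':(118,140,158,185),'tongs':(203,228,282,270),'jams':(358,178,425,200),'caddy':(378,202,400,222),'shaker':(405,204,422,220)},'scene':{'tongs':(203,222,266,258),'jams':(343,234,404,284),'caddy':(338,290,370,330),'shaker':(364,308,388,345)}}[n]
    for m,(u0,v0,u1,v1) in boxes.items(): print(n,m,'mean diff',d[v0:v1,u0:u1].mean().round(1),'frac>90',(d[v0:v1,u0:u1]>90).mean().round(3))
```

```text
25.7 [ 439.36138329 -383.40288187   81.94944879] [ 0.07478424  0.6611387  -0.27320151]
top mug mean diff 4.0 frac>90 0.0
top tongs mean diff 4.1 frac>90 0.0
top jams mean diff 4.1 frac>90 0.0
top caddy mean diff 4.3 frac>90 0.0
top shaker mean diff 6.8 frac>90 0.0
scene tongs mean diff 6.4 frac>90 0.0
scene jams mean diff 14.2 frac>90 0.043
scene caddy mean diff 7.2 frac>90 0.015
scene shaker mean diff 5.8 frac>90 0.001
```

View pics/z21.png

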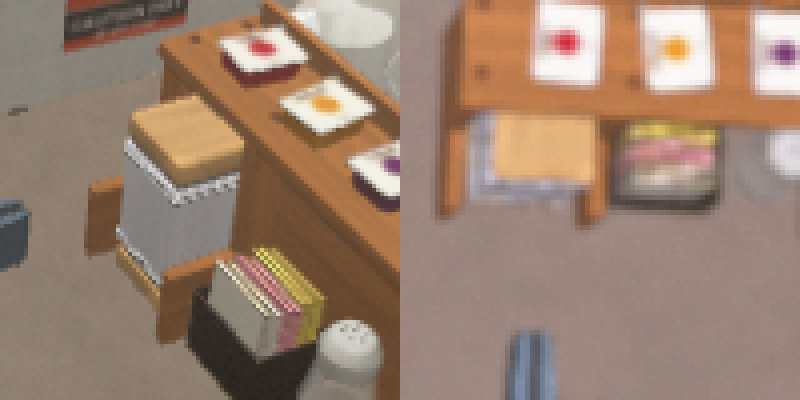

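View pics/n1b.png

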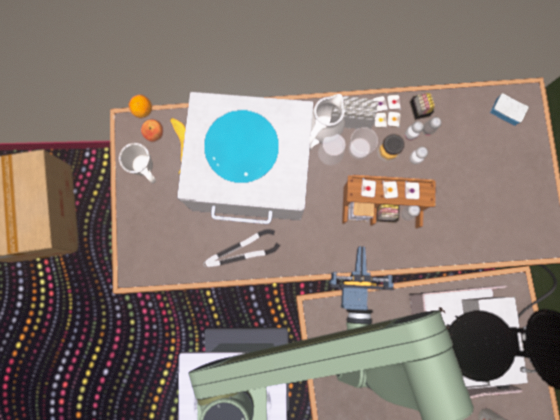

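```bash
python3 -c "
from workcell import r
print(r.close_job()); print(r.state()['clock'])"
```

```text
the job is handed in; nothing more can be done
None
the job is handed in; nothing more can be done
```

I stood the tin upright with the heavy end down, slid it into the narrow bay until it met the back panel, and handed the job in at about 26 s of the 72 s allowed. The hand-in gives no verdict.

- **Finding the heavy end:** I gripped the tin about 18 mm from its middle (about 24 mm from its centre overall) and lifted it about 59 mm clear. The wrist moment pointed to the end away from the robot. After turning the wrist half round, the reading disagreed: about 0.03 N m where I expected about 0.19 N m. I laid the tin down and measured the empty gripper in the same pose. The loaded-minus-empty difference of about 0.21 N m confirmed the same end. The grip stayed firm, so I never saw that end dip.
- **Placing it:** I re-gripped the tin, stood it up, carried it into the bay and set it on the table. I released it by a partial opening and pushed it home with closed fingers. The push stopped with a force of about 34 N, under the 40 N limit.
- **Last checks:** Both camera views show the tin upright between the cheeks and under the board, with its front face behind the cheek fronts. The gripper is well clear with about 0 N on it. Mug, tongs, jam tubs, caddy and shaker look unmoved against the first pictures. In the scene view, 4% of the jam-tub area and 1.5% of the caddy area changed. I put the jam-tub change down to the tin now standing in that area.
- **Not measured:** I did not compute the tin's final pose to the millimetre. The last lateral measurement, before it went in, had it 0.5 mm off the bay's middle.

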